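# Put the spacers away the right way round

## Robot

A 6-joint arm with a two-finger parallel gripper is mounted at the origin on a cart in front of the work surface, level with it; the furniture and walls round the work are solid. World frame = base frame: x ahead of the robot, y to its left, z up, the work surface at z = 0. Lengths are in m, angles in degrees, forces in N, time in s.
With the tool pointing down it reaches from about 0.25 to 0.725 m from the base axis. Payload 9.7 kg.
Tool frame: the origin (TCP) lies between the finger pads; the fingertips stand 19 mm ahead of it and the grasp point (between the pads) is the TCP; z points along the fingers, y is the line along which they close (so a half turn about z gives the same grasp; the last joint's range is limited). The gripper opens to 85 mm and grips with 20 to 120 N. Pads are 22 mm wide; open, the fingers measure 114 mm over their backs; the gripper's body (76 mm by 85 mm) begins 54 mm behind the grasp point. The pads swing forward as they close: fully open they stand 13 mm farther back than shut.
Start: joints at [72.365, 4.979, 10.078, 95.1, 0, 90], TCP at [0.167, 0.524, 0.213] pointing down, gripper open.
Joint ranges: [-179.16, 179.16], [-48.56, 103.87], [-65.8, 70.77], [-126.05, 130.52], [-82.76, 87.17], [-180, 180]. Speed limits (degrees/s): [127.2, 127.2, 147.25, 180, 180, 180].

## Interface

Orientations are given as [roll, pitch, yaw] about the fixed x, y, z axes, in that order (R = Rz(yaw) Ry(pitch) Rx(roll)).
In Python, from workcell import telemetry, camera, calibration, workorder gives the robot as it stands.
- The arm moves only by the tool play_rows, never from a script. Its argument "increments" is a list of rows, each a list of 3 entries, a list of its own where there are three numbers: the shift along the tool's x, y, z in mm, then the turn, a rotation vector about the tool's x, y, z in degrees, then the closure, from 0 (fully open) to 1 (shut). In form: [[[x, y, z], [ax, ay, az], jaw], ...]. A call has 1 to 20 rows; each row is the pose to reach, as a shift and turn from the pose commanded when the call began, along the tool's axes at that moment; what a row does not reach only later rows make up. A row lasts 1/10 s, in which the tool goes at most 50 mm and 8.59 degrees, less where a joint would pass 70% of its speed; a pose out of reach is approached as far as the arm can. A call with a gripper value outside its range is refused whole. The fingers move at their own pace and stop on an object; "grip_force" is the grip in N (left out, the last holds). Time passes only in rows, so rows that repeat a pose let the fingers close. It gives the time, the measured TCP pose, the force, the opening and the grip force at its end, in the units of the state.
- telemetry.get_obs(): the state, without advancing time (a new reading comes with each control period).
- camera(name): name is "side" or "top" or "wrist"; returns (picture, depth): 400x640x3 uint8, red, green, blue; 400x640 float32, m along the optical axis (not along the pixel's ray), 0 where there is no reading.
- calibration(name): a dict with "vertical_fov" (degrees; the focal length in pixels is half the picture's height over the tangent of half this angle, whatever the lens; pixels are square), "cx", "cy" (the principal point, pixels), "k1" (the pictures are not rectified: a ray, as slopes to the right and down, at radius r is drawn at 1 + k1 r^2 times it, then the intrinsics apply), "rvec" (rotation vector, rad) and "tvec" (3), from world to camera coordinates, as OpenCV has them; the wrist camera has in their place "hand_eye" (4x4, takes a point from camera to tool coordinates, whose origin is the TCP and whose axes are the flange's). Camera axes: x right, y down, z forward; pixel columns grow to the right and rows downward; lengths in m; the calibration is good to about 2 mm. A picture is of the moment at which its call begins: read the wrist's pose just before it. calibration takes no time and is no camera call.
- workorder.job_done(): hands the job in; it is judged then, once.
The state is a dict: "time": time; "q": joint angles; "qd": joint speeds; "joint_efforts": joint torques, N m; "ee_pos": TCP position; "tcp_rot": TCP orientation; "wrist_force": force on the tool from outside, world axes, zero at the start; "torque": the same for the moment, N m; "opening": finger opening in m; "grasp_force": force on a finger pad.
Only numpy, scipy, OpenCV 4.12 (cv2) and the standard library are available. Lean on these libraries where they do the work, as an engineer would, in place of code of your own. Each camera call takes 0.05 s, during which the arm holds its last target. There are 200 camera calls.

## Task

Put the black spacers that lie on the dark mat away: pull the drawer of the little blue parts cabinet well open, lay each spacer in a rack slot of its own with its stepped-down end to the back, so that it lies flat over the orange ledge, then push the drawer fully home. Both ends look nearly alike, so feel with the fingers which one is the thinner and turn the spacer end for end where needed. Leave the other things where they are.

Things in the scene. Friction and masses are not known exactly. Their poses are not given: they have to be found in the camera images.
- spacer_a: black spacer bar, 72 mm long (its x), 26 x 26 mm in section, 50-100 g; origin at its centre, 13 mm above what it lies on (at first a dark 2 mm mat). At ONE end the last 22 mm are stepped down all round to 20 x 20 mm; both ends look alike. Its axes do not tell which (+x or -x): close the fingers across an end and feel 20 mm (stepped) or 26 mm (plain). None at the start: not there today
- spacer_b: black spacer bar, 72 mm long (its x), 26 x 26 mm in section, 50-100 g; origin at its centre, 13 mm above what it lies on (at first a dark 2 mm mat). At ONE end the last 22 mm are stepped down all round to 20 x 20 mm; both ends look alike. Its axes do not tell which (+x or -x): close the fingers across an end and feel 20 mm (stepped) or 26 mm (plain). None at the start: not there today
- spacer_c: black spacer bar, 72 mm long (its x), 26 x 26 mm in section, 50-100 g; origin at its centre, 13 mm above what it lies on (at first a dark 2 mm mat). At ONE end the last 22 mm are stepped down all round to 20 x 20 mm; both ends look alike. Its axes do not tell which (+x or -x): close the fingers across an end and feel 20 mm (stepped) or 26 mm (plain). None at the start: not there today
- spacer_d: black spacer bar, 72 mm long (its x), 26 x 26 mm in section, 50-100 g; origin at its centre, 13 mm above what it lies on (at first a dark 2 mm mat). At ONE end the last 22 mm are stepped down all round to 20 x 20 mm; both ends look alike. Its axes do not tell which (+x or -x): close the fingers across an end and feel 20 mm (stepped) or 26 mm (plain). None at the start: not there today
- spacer_e: black spacer bar, 72 mm long (its x), 26 x 26 mm in section, 50-100 g; origin at its centre, 13 mm above what it lies on (at first a dark 2 mm mat). At ONE end the last 22 mm are stepped down all round to 20 x 20 mm; both ends look alike. Its axes do not tell which (+x or -x): close the fingers across an end and feel 20 mm (stepped) or 26 mm (plain). None at the start: not there today
- spacer_f: black spacer bar, 72 mm long (its x), 26 x 26 mm in section, 50-100 g; origin at its centre, 13 mm above what it lies on (at first a dark 2 mm mat). At ONE end the last 22 mm are stepped down all round to 20 x 20 mm; both ends look alike. Its axes do not tell which (+x or -x): close the fingers across an end and feel 20 mm (stepped) or 26 mm (plain). None at the start: not there today
- cab: low parts cabinet on the table, blue with a grey drawer front, 200 mm deep (x, front at -x), 320 mm wide (y), 85 mm high; fixed; origin: centre of its underside; it may stand turned a little
- cab_drawer0 (a joint): travel of its one drawer in m: 0 closed, 0.133 fully open; slides out along the cabinet's -x, friction about 1 N, stays where it is left
- cab_drawer0_handle (a point): middle of the drawer's handle: a level steel bar 11 mm thick, 120 mm long along the cabinet's y, 47 mm above the table, on two posts 51 mm to either side of the middle; its axis is 35 mm before the drawer front (29 mm free behind the bar), so it can be pinched from above, one finger behind it
- slot_0 (a point): slot 0 of the drawer's rack (0 leftmost, 54 mm apart along the cabinet's y; axes as the cabinet's): where the centre of a seated spacer lies, its length along x, 13 mm above the slot floor. Slot 32 mm wide, 78 mm long, between ribs 22 mm wide and 5 mm high; the drawer front before it, a 16 mm high wall behind it
- slot_1 (a point): slot 1 of the drawer's rack (0 leftmost, 54 mm apart along the cabinet's y; axes as the cabinet's): where the centre of a seated spacer lies, its length along x, 13 mm above the slot floor. Across the rearmost 14 mm (+x) of the floor runs an orange ledge 2.5 mm high; a spacer put in the wrong way round rides on it and lies tilted about 0.06 rad
- slot_2 (a point): slot 2 of the drawer's rack (0 leftmost, 54 mm apart along the cabinet's y; axes as the cabinet's): where the centre of a seated spacer lies, its length along x, 13 mm above the slot floor. Slot floor 22 mm above the table; top of the drawer front 72 mm, of its side walls 63 mm
- slot_3 (a point): slot 3 of the drawer's rack (0 leftmost, 54 mm apart along the cabinet's y; axes as the cabinet's): where the centre of a seated spacer lies, its length along x, 13 mm above the slot floor. Drawer fully open, this point stands 85 mm clear of the cabinet's body
- slot_4 (a point): slot 4 of the drawer's rack (0 leftmost, 54 mm apart along the cabinet's y; axes as the cabinet's): where the centre of a seated spacer lies, its length along x, 13 mm above the slot floor. As slot_0
- kapton_roll: amber tape roll lying on the cabinet's top, 106 mm across, 16 mm high; bystander; origin: centre of its underside
- tape_black: roll of black tape lying on the table, 52 mm across, 19 mm high; bystander; origin: centre of its underside
- loupe: black eye loupe standing on the table, 42 mm across, 36 mm high; bystander; origin: centre of its underside
- driver_red: red precision screwdriver lying near the robot along its y axis, 132 mm long, 14 mm thick; bystander; origin: its middle
- screw_jar: small jar with blue lid, 47 mm across, 43 mm high; bystander; origin: centre of its underside
Mind the look-alikes: they are no part of the job. What is shaped like the spacer_d but pink or red is not meant.

How it is judged (in metres and radians):
On the way, in this order (a step that is already met when the one before it is completed fails the run):
1. the drawer is pulled well open (at least 105 mm) (value of joint cab_drawer0 above 0.105 m), for 0.2 s.
2. every spacer lies flat in a slot of its own, stepped end to the back, at rest (((horizontal distance between spacer_a and slot_0 below 0.008 m and z of spacer_a in the frame of slot_0 between -0.003 and 0.003 m) or (horizontal distance between spacer_a and slot_1 below 0.008 m and z of spacer_a in the frame of slot_1 between -0.003 and 0.003 m) or (horizontal distance between spacer_a and slot_2 below 0.008 m and z of spacer_a in the frame of slot_2 between -0.003 and 0.003 m) or (horizontal distance between spacer_a and slot_3 below 0.008 m and z of spacer_a in the frame of slot_3 between -0.003 and 0.003 m) or (horizontal distance between spacer_a and slot_4 below 0.008 m and z of spacer_a in the frame of slot_4 between -0.003 and 0.003 m)) and angle between spacer_a's own x axis and vertical between 1.5508 and 1.5908 rad and linear speed of each of spacer_a, spacer_b, spacer_c, spacer_d, spacer_e, spacer_f below 0.02 m/s and ((horizontal distance between spacer_b and slot_0 below 0.008 m and z of spacer_b in the frame of slot_0 between -0.003 and 0.003 m) or (horizontal distance between spacer_b and slot_1 below 0.008 m and z of spacer_b in the frame of slot_1 between -0.003 and 0.003 m) or (horizontal distance between spacer_b and slot_2 below 0.008 m and z of spacer_b in the frame of slot_2 between -0.003 and 0.003 m) or (horizontal distance between spacer_b and slot_3 below 0.008 m and z of spacer_b in the frame of slot_3 between -0.003 and 0.003 m) or (horizontal distance between spacer_b and slot_4 below 0.008 m and z of spacer_b in the frame of slot_4 between -0.003 and 0.003 m)) and angle between spacer_b's own x axis and vertical between 1.5508 and 1.5908 rad and ((horizontal distance between spacer_c and slot_0 below 0.008 m and z of spacer_c in the frame of slot_0 between -0.003 and 0.003 m) or (horizontal distance between spacer_c and slot_1 below 0.008 m and z of spacer_c in the frame of slot_1 between -0.003 and 0.003 m) or (horizontal distance between spacer_c and slot_2 below 0.008 m and z of spacer_c in the frame of slot_2 between -0.003 and 0.003 m) or (horizontal distance between spacer_c and slot_3 below 0.008 m and z of spacer_c in the frame of slot_3 between -0.003 and 0.003 m) or (horizontal distance between spacer_c and slot_4 below 0.008 m and z of spacer_c in the frame of slot_4 between -0.003 and 0.003 m)) and angle between spacer_c's own x axis and vertical between 1.5508 and 1.5908 rad and ((horizontal distance between spacer_d and slot_0 below 0.008 m and z of spacer_d in the frame of slot_0 between -0.003 and 0.003 m) or (horizontal distance between spacer_d and slot_1 below 0.008 m and z of spacer_d in the frame of slot_1 between -0.003 and 0.003 m) or (horizontal distance between spacer_d and slot_2 below 0.008 m and z of spacer_d in the frame of slot_2 between -0.003 and 0.003 m) or (horizontal distance between spacer_d and slot_3 below 0.008 m and z of spacer_d in the frame of slot_3 between -0.003 and 0.003 m) or (horizontal distance between spacer_d and slot_4 below 0.008 m and z of spacer_d in the frame of slot_4 between -0.003 and 0.003 m)) and angle between spacer_d's own x axis and vertical between 1.5508 and 1.5908 rad and ((horizontal distance between spacer_e and slot_0 below 0.008 m and z of spacer_e in the frame of slot_0 between -0.003 and 0.003 m) or (horizontal distance between spacer_e and slot_1 below 0.008 m and z of spacer_e in the frame of slot_1 between -0.003 and 0.003 m) or (horizontal distance between spacer_e and slot_2 below 0.008 m and z of spacer_e in the frame of slot_2 between -0.003 and 0.003 m) or (horizontal distance between spacer_e and slot_3 below 0.008 m and z of spacer_e in the frame of slot_3 between -0.003 and 0.003 m) or (horizontal distance between spacer_e and slot_4 below 0.008 m and z of spacer_e in the frame of slot_4 between -0.003 and 0.003 m)) and angle between spacer_e's own x axis and vertical between 1.5508 and 1.5908 rad and ((horizontal distance between spacer_f and slot_0 below 0.008 m and z of spacer_f in the frame of slot_0 between -0.003 and 0.003 m) or (horizontal distance between spacer_f and slot_1 below 0.008 m and z of spacer_f in the frame of slot_1 between -0.003 and 0.003 m) or (horizontal distance between spacer_f and slot_2 below 0.008 m and z of spacer_f in the frame of slot_2 between -0.003 and 0.003 m) or (horizontal distance between spacer_f and slot_3 below 0.008 m and z of spacer_f in the frame of slot_3 between -0.003 and 0.003 m) or (horizontal distance between spacer_f and slot_4 below 0.008 m and z of spacer_f in the frame of slot_4 between -0.003 and 0.003 m)) and angle between spacer_f's own x axis and vertical between 1.5508 and 1.5908 rad), for 0.2 s.
At the end, for the whole second after the job is handed in: The drawer is shut to within 6 mm, and every spacer that was on the bench lies in a rack slot of its own: its centre within 8 mm of the slot's point sideways and 3 mm in height, and level to 0.02 rad, which it can only be with its stepped end over the ledge (all of step 2 and value of joint cab_drawer0 below 0.006 m); the robot touches nothing.
It fails at once if a bystander (tape rolls, loupe, screwdriver, jar) is moved by more than 30 mm (distance of any of kapton_roll, tape_black, loupe, driver_red, screw_jar from where it was at the start of the episode above 0.03 m).
Of spacer_a, spacer_b, spacer_c, spacer_d, spacer_e, spacer_f only 4 to 5 are there at a start; the rules pass over those that are not, and their reading is None.
At some moment in a run one of spacer_a, spacer_b, spacer_c, spacer_d, spacer_e, spacer_f may be knocked a few centimetres aside while the robot is not near it.
Once in a run the grip may slacken for a moment while it holds something.
It also fails if it takes over 210 s, if anything falls off the work surface, if the arm or the gripper's body presses on something with over 40 N, if the wrist force passes 120 N, or if a joint passes its speed limit or range.

## Working session

There is one attempt and no reset: what is moved stays moved. The work goes in short steps, Python scripts to look and compute and a tool call to move; the robot and the scene stay as the last step left them, time stands still between calls to the robot, and variables do not carry over. Pictures are saved under pics/ and viewed, at most 14 in all, crops included, and the job is handed in when it is done.

Besides the shell and the picture viewer there is one more tool, called after "Emit:" as name(argument=value, ...) on one line, values as JSON. play_rows: Moves the arm, as the interface text tells. Its arguments: {"type":"object","properties":{"increments":{"type":"array"},"grip_force":{"type":"number"}},"required":["increments"]}

```bash
mkdir -p pics
cat > h.py <<'E'
import numpy as np, cv2
from scipy.spatial.transform import Rotation as R
from workcell import telemetry, camera, calibration, workorder
def save(n,im): cv2.imwrite('pics/'+n+'.png',im[:,:,::-1])
def K(c):
    f=200/np.tan(np.radians(c['vertical_fov'])/2); return np.array([[f,0,c['cx']],[0,f,c['cy']],[0,0,1.]])
def tcp():
    o=telemetry.get_obs(); return np.array(o['ee_pos']),o['tcp_rot'],o
def ext(name):
    c=calibration(name)
    if name=='wrist':
        p,r,o=tcp(); H=np.array(c['hand_eye']); Rt=R.from_euler('xyz',r,degrees=True).as_matrix()
        return c,Rt@H[:3,:3],Rt@H[:3,3]+p
    Rm=cv2.Rodrigues(np.array(c['rvec'],float))[0]; return c,Rm.T,-Rm.T@np.array(c['tvec']).ravel()
def rays(e,px):
    c,Rw,t=e
    d=np.array([c['k1'],0,0,0,0.])
    u=cv2.undistortPoints(np.array(px,float).reshape(-1,1,2),K(c),d).reshape(-1,2)
    return t,(Rw@np.c_[u,np.ones(len(u))].T).T
def onz(e,px,z):
    t,d=rays(e,px); return t+d*((z-t[2])/d[:,2])[:,None]
def proj(e,P):
    c,Rw,t=e; q=(np.array(P,float).reshape(-1,3)-t)@Rw
    return cv2.projectPoints(q,np.zeros(3),np.zeros(3),K(c),np.array([c['k1'],0,0,0,0.]))[0].reshape(-1,2)
E
python3 - <<'E'
from h import *
print(tcp()[2])
for n in ['top','side','wrist']:
    e=ext(n); im,d=camera(n); save(n+'0',im); np.savez('pics/'+n+'0.npz',im=im,d=d); print(n,e[0],e[2],e[1][:,2])
E
```

```text
{'time': 0.0, 'q': array([ 7.23657982e+01,  5.01145626e+00,  1.00348516e+01,  9.50969106e+01,
       -2.06385829e-03,  9.00033622e+01]), 'qd': array([ 0.05667124, -0.03993032, -0.0627187 ,  0.03139187,  0.21172166,
        0.01349933]), 'joint_efforts': array([ 4.35034608e-04, -5.20386887e+01,  4.64805901e+01,  1.62800378e-02,
        1.63968907e-04, -4.58626715e-06]), 'ee_pos': array([0.16655696, 0.52393256, 0.2120832 ]), 'tcp_rot': array([-1.79926485e+02,  2.06817061e-03,  1.62362439e+02]), 'wrist_force': array([ 0.17105621,  0.44432593, -0.29623229]), 'torque': array([0.00066027, 0.00738451, 0.02359706]), 'grasp_force': 0.0, 'opening': 0.08524564738485649}
top {'vertical_fov': 51.553809652481995, 'cx': 319.8957904276351, 'cy': 194.64270067596956, 'k1': -0.003653777274181193, 'rvec': array([ 2.13865367, -2.11197235,  0.177678  ]), 'tvec': array([-0.00614888,  0.53780222,  1.18953371])} [ 0.32156541 -0.01188734  1.26519321] [ 0.17484655  0.01009787 -0.98454391]
side {'vertical_fov': 51.13194458264864, 'cx': 322.3021582860269, 'cy': 199.0366884116463, 'k1': -0.0015768408957367401, 'rvec': array([ 1.88283826, -0.61817674,  0.39335982]), 'tvec': array([-0.43687462,  0.19219085,  1.0070001 ])} [-0.14024855 -0.95672847  0.55393766] [ 0.53585838  0.75385187 -0.38021461]
wrist {'vertical_fov': 60.33902710671599, 'cx': 318.5029890862395, 'cy': 201.19338830885272, 'k1': 0.0009522081147135845, 'hand_eye': array([[ 7.76287878e-04, -9.50825451e-01, -3.09726266e-01,
         7.87439102e-02],
       [ 9.99999483e-01,  9.41491782e-04, -3.83909547e-04,
         4.26617988e-04],
       [ 6.56635702e-04, -3.09725808e-01,  9.50825690e-01,
        -1.61867609e-01],
       [ 0.00000000e+00,  0.00000000e+00,  0.00000000e+00,
         1.00000000e+00]])} [0.09169823 0.5483775  0.374025  ] [ 0.294701   -0.0952841  -0.95082715]
```

View pics/top0.png

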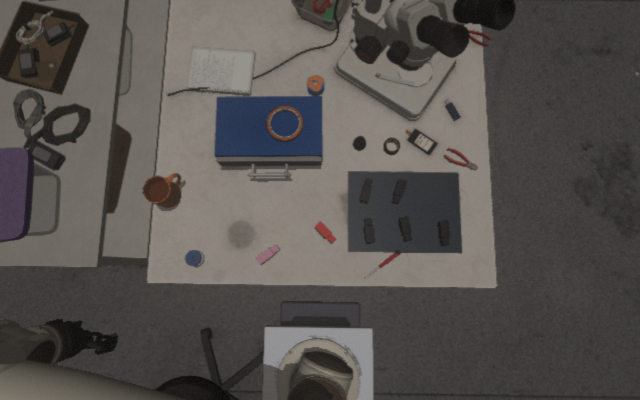

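View pics/side0.png

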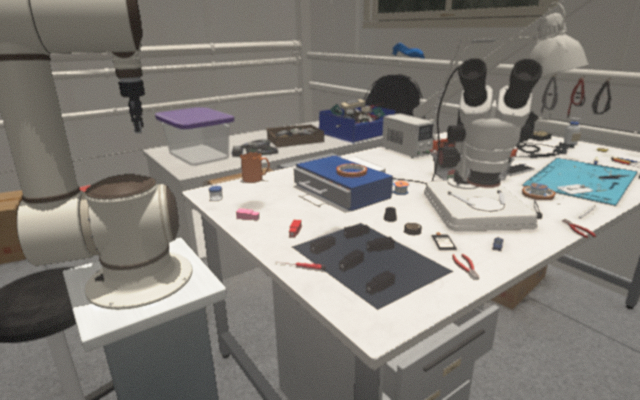

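The top view shows five spacers on the mat at about (366,190), (399,191), (369,231), (405,229) and (444,232). These could be mistaken for a spacer:
- pink bar (268,254)
- red bar (325,232)
- loupe (359,143)
- black tape (391,145)
- black-framed card (421,141)
- USB stick (452,109)

I choose the five black bars on the mat. The cabinet is at (269,129), its handle at (269,173).

Run:
```python
from h import *
e=ext('top'); im=np.load('pics/top0.npz')['im']; d=np.load('pics/top0.npz')['d']
print('spacers top',onz(e,[(366,190),(399,191),(369,231),(405,229),(444,232)],.022).round(3).tolist())
print('mat',onz(e,[(347,171),(460,171),(462,252),(348,252)],.002).round(3).tolist())
print('cab top',onz(e,[(217,97),(322,97),(323,155),(215,155)],.085).round(3).tolist())
print('handle',onz(e,[(250,175),(269,174),(291,173)],.05).round(3).tolist())
print('pinkred/driver/jar/loupe/tape/roll',onz(e,[(268,254),(325,232),(382,264),(194,258),(359,143),(391,145),(285,123)],.01).round(3).tolist())
c=im[165:260,340:470]; save('mat',cv2.resize(np.clip(c.astype(float)*2.5,0,255).astype(np.uint8),None,fx=5,fy=5,interpolation=cv2.INTER_CUBIC))
```

```text
spacers top [[0.558, -0.14, 0.022], [0.556, -0.24, 0.022], [0.433, -0.148, 0.022], [0.441, -0.256, 0.022], [0.433, -0.372, 0.022]]
mat [[0.622, -0.083, 0.002], [0.626, -0.435, 0.002], [0.375, -0.43, 0.002], [0.371, -0.086, 0.002]]
cab top [[0.828, 0.316, 0.085], [0.831, -0.002, 0.085], [0.65, -0.007, 0.085], [0.646, 0.311, 0.085]]
handle [[0.595, 0.212, 0.05], [0.599, 0.155, 0.05], [0.603, 0.088, 0.05]]
pinkred/driver/jar/loupe/tape/roll [[0.361, 0.155, 0.01], [0.43, -0.016, 0.01], [0.336, -0.187, 0.01], [0.347, 0.377, 0.01], [0.711, -0.12, 0.01], [0.706, -0.22, 0.01], [0.774, 0.115, 0.01]]
```

View pics/mat.png

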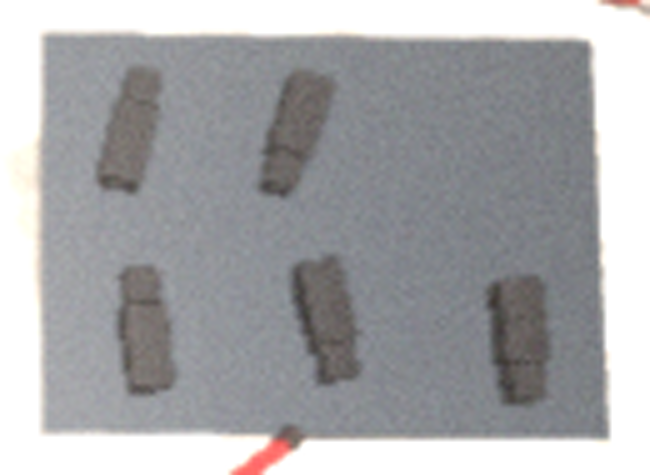

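```bash
cat >> h.py <<'E'
def plan(xyz,yaw,base=None):
    p,r,o=tcp(); Rt=R.from_euler('xyz',r,degrees=True)
    s=Rt.inv().apply(np.array(xyz)-p)*1000
    t=(Rt.inv()*R.from_euler('xyz',[180,0,yaw],degrees=True)).as_rotvec(degrees=True)
    print('shift',s.round(1),'turn',t.round(2),'open',round(o['opening'],4),'t',round(o['time'],2))
E
python3 -c "
from h import *
plan([.56,.155,.25],90)"
```

```text
shift [-486.7 -232.5  -37.5] turn [-5.000e-02  4.000e-02  7.236e+01] open 0.0856 t 0.15
```

Emit:
play_rows(increments=[[[-487,-232,-38],[0,0,72.4],0],[[-487,-232,-38],[0,0,72.4],0],[[-487,-232,-38],[0,0,72.4],0],[[-487,-232,-38],[0,0,72.4],0],[[-487,-232,-38],[0,0,72.4],0],[[-487,-232,-38],[0,0,72.4],0],[[-487,-232,-38],[0,0,72.4],0],[[-487,-232,-38],[0,0,72.4],0],[[-487,-232,-38],[0,0,72.4],0],[[-487,-232,-38],[0,0,72.4],0],[[-487,-232,-38],[0,0,72.4],0],[[-487,-232,-38],[0,0,72.4],0],[[-487,-232,-38],[0,0,72.4],0],[[-487,-232,-38],[0,0,72.4],0]])

```text
time: 1.55
ee_pos: [0.5599, 0.156, 0.2507]
tcp_rot: [-180.0, -0.0, 90.0]
wrist_force: [-0.6, 0.5, 0.1]
opening: 0.0855
grasp_force: 0.0
```

Run:
```python
from h import *
p,r,o=tcp(); print(p,r,o['q'],o['time'])
e=ext('wrist'); im,d=camera('wrist'); save('w1',im); np.savez('pics/w1.npz',im=im,d=d,p=p,r=r)
```

```text
[0.5599006  0.15601259 0.2506538 ] [-1.79968302e+02 -4.89490032e-03  8.99895090e+01] [1.55632370e+01 1.05275236e+01 2.05031074e+01 1.00004803e+02
 1.32252905e-02 1.05573723e+02] 1.55
```

View pics/w1.png

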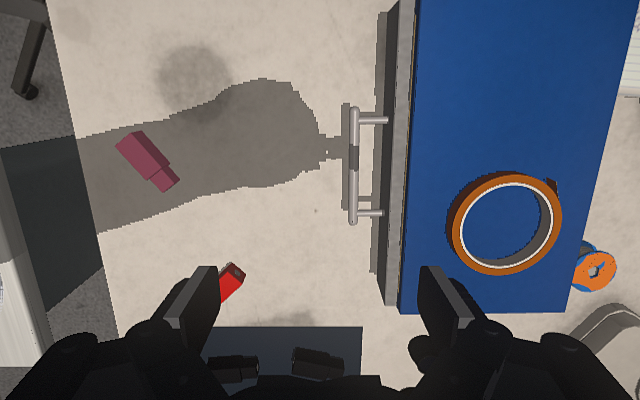

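The handle runs from (354,110) to (353,222), with posts at rows 120 and 212. The front edge of the blue top runs from about (413,0) to (401,312). The pink and red decoys are at (147,160) and (231,280), and the kapton roll is at (503,223).

Run:
```python
from h import *
z=np.load('pics/w1.npz'); im=z['im'];d=z['d']; e=ext('wrist')
# handle centre per row: bright pixels around col 353
g=im.astype(int).sum(2)/3
pts=[]
for v in list(range(128,205,4)):
    row=im[v,335:375].astype(int); 
    b=np.where(d[v,335:375]<np.median(d[v,320:334])-0.025)[0]
    if len(b)>3: pts.append((335+(b[0]+b[-1])/2,v))
H=onz(e,pts,.047)
print('handle n',len(H),H[0],H[-1]); a=np.polyfit(H[:,1],H[:,0],1); print('yaw from handle',np.degrees(-np.arctan(a[0])))
print('ends',onz(e,[(353.5,107),(353,225),(380,120),(375,212)],.047))
hsv=cv2.cvtColor(im,cv2.COLOR_RGB2HSV); m=((hsv[...,0]>105)&(hsv[...,0]<125)&(hsv[...,1]>150)&(hsv[...,2]>60)).astype(np.uint8)
m=cv2.morphologyEx(m,cv2.MORPH_OPEN,np.ones((5,5)))
L=[];B=[]
for v in range(60,310,5):
    c=np.where(m[v])[0]; L.append((c[0],v))
P=onz(e,L,.085); a=np.polyfit(P[:,1],P[:,0],1); print('front edge top',P[0],P[-1],'yaw',np.degrees(-np.arctan(a[0])),'res',np.std(P[:,0]-np.polyval(a,P[:,1])))
for u in range(410,560,5):
    c=np.where(m[:,u])[0]; B.append((u,c[-1]))
P=onz(e,B,.085); a=np.polyfit(P[:,0],P[:,1],1); print('right edge',P[0],P[-1],'yaw',np.degrees(np.arctan(a[0])),'res',np.std(P[:,1]-np.polyval(a,P[:,0])))
# depth at points
for px in [(353,165),(450,100),(300,250)]:
    t,r=rays(e,[px]); print(px,(t+r*d[px[1],px[0]]).round(4))
```

```text
handle n 20 [0.59758776 0.19714977 0.047     ] [0.59869907 0.11333973 0.047     ]
yaw from handle 0.9795881144533224
ends [[0.59636754 0.2183476  0.047     ]
 [0.60008054 0.08800193 0.047     ]
 [0.62430397 0.20535247 0.047     ]
 [0.62442022 0.10384525 0.047     ]]
front edge top [0.64654174 0.26033201 0.085     ] [0.6535231  0.00779236 0.085     ] yaw 1.1691518787278339 res 0.000673118924141176
right edge [ 0.66328498 -0.00264842  0.085     ] [8.25024228e-01 3.10964037e-04 8.50000000e-02] yaw -18.185984087874104 res 0.01634916627556509
(353, 165) [[0.5971 0.1593 0.0539]]
(450, 100) [[0.6802 0.2265 0.0862]]
(300, 250) [[0.5362 0.0336 0.0007]]
```

Emit:
play_rows(increments=[[[-1,38,120],[0,0,-1.1],0.65],[[-1,38,120],[0,0,-1.1],0.65],[[-1,38,120],[0,0,-1.1],0.65],[[-1,38,120],[0,0,-1.1],0.65],[[-1,38,120],[0,0,-1.1],0.65],[[-1,38,120],[0,0,-1.1],0.65]])

```text
time: 2.2
ee_pos: [0.5988, 0.1553, 0.1336]
tcp_rot: [179.8, -0.0, 91.1]
wrist_force: [-0.1, 0.9, 0.3]
opening: 0.0297
grasp_force: 0.0
```

Emit:
play_rows(increments=[[[0,0,40],[0,0,0],0.65],[[0,0,65],[0,0,0],0.65],[[0,0,84],[0,0,0],0.65],[[0,0,84],[0,0,0],0.65],[[0,0,84],[0,0,0],0.65]], grip_force=30)

```text
time: 2.7
ee_pos: [0.5991, 0.1549, 0.049]
tcp_rot: [179.9, -0.0, 91.1]
wrist_force: [-0.0, -0.9, 0.5]
opening: 0.0301
grasp_force: 0.0
```

Emit:
play_rows(increments=[[[0,0,0],[0,0,0],1],[[0,0,0],[0,0,0],1],[[0,0,0],[0,0,0],1],[[0,0,0],[0,0,0],1]])

```text
time: 3.1
ee_pos: [0.5987, 0.1546, 0.0473]
tcp_rot: [180.0, -0.0, 91.1]
wrist_force: [0.2, -0.0, 0.0]
opening: -0.0002
grasp_force: 0.0
```

Run:
```python
from h import *
im,d=camera('wrist'); save('w2',im); print(tcp()[0], tcp()[2]['opening'])
```

```text
[0.59858895 0.15449783 0.04710341] 0.00017361519102478338
```

View pics/w2.png

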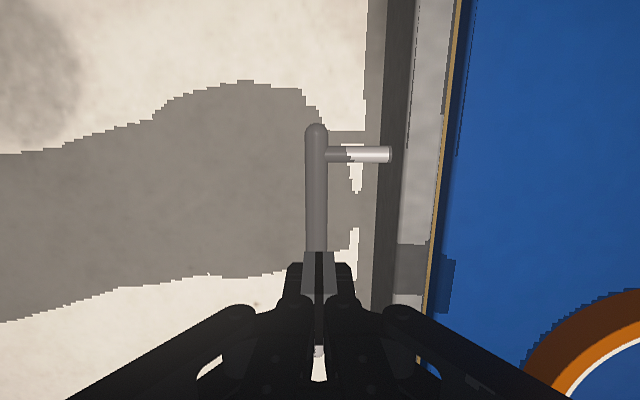

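Run:
```python
from h import *
e=ext('wrist'); im,d=camera('wrist'); print(tcp()[2]['grasp_force'],tcp()[2]['opening'],tcp()[2]['wrist_force'])
for px in [(312,160),(316,160),(316,220),(316,240),(310,258),(330,258),(318,258),(310,275),(345,270),(295,270),(318,275),(318,350),(340,153),(380,153),(420,100)]:
    t,r=rays(e,[px]); print(px,(t+r*d[px[1],px[0]]).round(4), im[px[1],px[0]])
save('c2',cv2.resize(np.clip(im[230:330,250:390].astype(float)*2,0,255).astype(np.uint8),None,fx=5,fy=5))
```

```text
0.0 -0.00023468687758999206 [ 0.55456437 -0.05457801 -0.7014139 ]
(312, 160) [[0.5955 0.203  0.0529]] [109 104 100]
(316, 160) [[0.5974 0.2032 0.0537]] [123 117 112]
(316, 220) [[0.5979 0.1739 0.0538]] [117 110 107]
(316, 240) [[0.598  0.1634 0.0539]] [115 108 105]
(310, 258) [[0.5956 0.1654 0.0768]] [83 79 80]
(330, 258) [[0.6041 0.1658 0.0773]] [83 82 80]
(318, 258) [[0.599  0.1656 0.077 ]] [37 35 35]
(310, 275) [[0.5959 0.1656 0.0911]] [82 80 80]
(345, 270) [[0.6105 0.162  0.0804]] [37 34 35]
(295, 270) [[0.5894 0.1612 0.0798]] [42 40 39]
(318, 275) [[0.599  0.1653 0.0907]] [38 36 34]
(318, 350) [[0.6003 0.0964 0.0531]] [189 181 177]
(340, 153) [[0.6083 0.2064 0.0519]] [138 131 128]
(380, 153) [[0.6268 0.2066 0.0514]] [227 217 212]
(420, 100) [[0.6364 0.2309 0.0731]] [166 159 152]
```

View pics/c2.png

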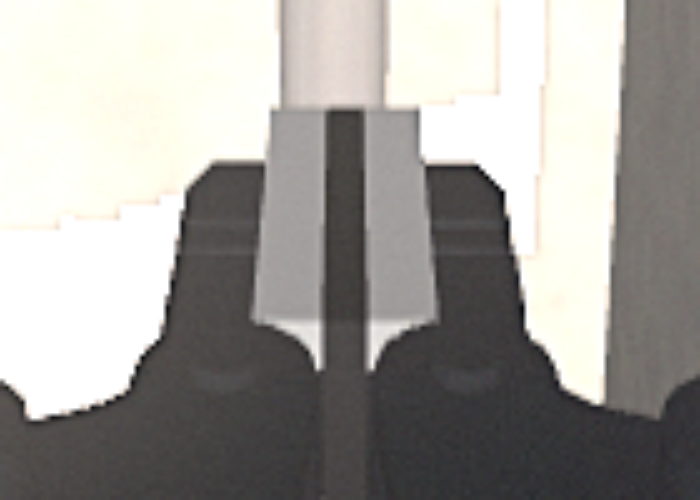

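Run:
```python
from h import *
c=calibration('wrist'); H=np.array(c['hand_eye'])
def tool(d,px):
    t,r=rays((c,H[:3,:3],H[:3,3]),[px]); return ((t+r*d[px[1],px[0]])[0]*1000).round(1)
d=np.load('pics/w1.npz')['d']
for px in [(200,270),(205,275),(215,268),(190,300),(425,270),(435,268),(445,290)]: print('open',px,tool(d,px))
im,d=camera('wrist')
for v in range(244,262,2): print('shut',v,tool(d,(310,v)),tool(d,(330,v)))
```

```text
open (200, 270) [ 11.4 -46.1 -40.8]
open (205, 275) [ 10.9 -43.2 -43.8]
open (215, 268) [  9.4 -41.8 -35.5]
open (190, 300) [ 10.7 -43.3 -60. ]
open (425, 270) [ 10.7  43.5 -39.4]
open (435, 268) [ 11.   47.9 -38.2]
open (445, 290) [ 11.1  46.3 -54.3]
shut 244 [ 6.2 -3.4 -5.5] [-18.    8.5  45.9]
shut 246 [ 4.8 -3.4 -5. ] [-19.9   8.5  46.9]
shut 248 [ 3.5 -3.4 -4.5] [-21.2   8.5  46.4]
shut 250 [ 2.8 -3.4 -5.5] [-22.7   8.5  46.5]
shut 252 [ 10.9  -2.9 -23.9] [ 10.6   6.  -23.3]
shut 254 [ 10.8  -2.9 -25.6] [ 10.9   5.9 -25.8]
shut 256 [ 10.6  -2.8 -27.1] [ 10.7   5.8 -27.4]
shut 258 [ 10.8  -2.8 -29.4] [ 10.5   5.8 -28.8]
shut 260 [ 10.8  -2.7 -31.1] [ 11.1   5.7 -31.6]
```

The fingertips sit about 23 mm behind the reported TCP instead of 19 mm ahead. The wrist depth agrees with the table and the handle, so the real grasp point is about 42 mm above the reported one. The fingers therefore shut above the bar. I'll reopen them and go 42 mm lower, watching the force.

Emit:
play_rows(increments=[[[0,0,0],[0,0,0],0.65],[[0,0,0],[0,0,0],0.65],[[0,0,0],[0,0,0],0.65],[[0,0,0],[0,0,0],0.65],[[0,0,15],[0,0,0],0.65],[[0,0,28],[0,0,0],0.65],[[0,0,28],[0,0,0],0.65]], grip_force=30)

```text
time: 3.95
ee_pos: [0.5967, 0.154, 0.0154]
tcp_rot: [-179.7, 0.1, 91.1]
wrist_force: [0.3, -0.1, -0.6]
opening: 0.0302
grasp_force: 0.0
```

Emit:
play_rows(increments=[[[0,0,7],[0,0,0],0.65],[[0,0,12],[0,0,0],0.65],[[0,0,12],[0,0,0],1],[[0,0,12],[0,0,0],1],[[0,0,12],[0,0,0],1],[[0,0,12],[0,0,0],1]])

```text
time: 4.55
ee_pos: [0.5976, 0.1549, 0.0098]
tcp_rot: [180.0, -0.1, 91.1]
wrist_force: [-16.0, -0.6, 25.9]
opening: 0.0103
grasp_force: 30.2
```

Emit:
play_rows(increments=[[[0,-6,-3],[0,0,0],1],[[0,-20,-3],[0,0,0],1],[[0,-38,-3],[0,0,0],1],[[0,-56,-3],[0,0,0],1],[[0,-74,-3],[0,0,0],1],[[0,-92,-3],[0,0,0],1],[[0,-108,-3],[0,0,0],1],[[0,-120,-3],[0,0,0],1],[[0,-128,-3],[0,0,0],1],[[0,-130,-3],[0,0,0],1],[[0,-130,-3],[0,0,0],1]])

```text
time: 5.65
ee_pos: [0.4683, 0.1526, 0.01]
tcp_rot: [180.0, -0.1, 91.1]
wrist_force: [0.0, 5.8, 1.9]
opening: 0.0094
grasp_force: 30.5
```

Emit:
play_rows(increments=[[[0,0,0],[0,0,0],0.65],[[0,0,0],[0,0,0],0.65],[[0,0,0],[0,0,0],0.65],[[0,0,-40],[0,0,0],0.65],[[0,0,-80],[0,0,0],0.65],[[-204,48,-230],[0,0,-88.9],0.4],[[-204,48,-230],[0,0,-88.9],0.4],[[-204,48,-230],[0,0,-88.9],0.4],[[-204,48,-230],[0,0,-88.9],0.4],[[-204,48,-230],[0,0,-88.9],0.4],[[-204,48,-230],[0,0,-88.9],0.4],[[-204,48,-230],[0,0,-88.9],0.4],[[-204,48,-230],[0,0,-88.9],0.4],[[-204,48,-230],[0,0,-88.9],0.4],[[-204,48,-230],[0,0,-88.9],0.4],[[-204,48,-230],[0,0,-88.9],0.4],[[-204,48,-230],[0,0,-88.9],0.4],[[-204,48,-230],[0,0,-88.9],0.4]])

```text
time: 7.45
ee_pos: [0.5203, -0.0512, 0.2397]
tcp_rot: [-180.0, -0.0, 179.8]
wrist_force: [0.9, 0.4, 0.7]
opening: 0.0512
grasp_force: 0.0
```

Run:
```python
from h import *
p,r,o=tcp(); print(p,r,o['q'],o['time'])
im,d=camera('wrist'); save('w3',np.clip(im.astype(float)*1.6,0,255).astype(np.uint8)); np.savez('pics/w3.npz',im=im,d=d,p=p,r=r)
```

```text
[ 0.52025038 -0.05115724  0.23965353] [-1.79990173e+02 -1.58746564e-02  1.79799089e+02] [-5.60940293e+00  1.91959726e+00  9.87878281e+00  9.79740632e+01
 -1.12799306e-02 -5.40849137e+00] 7.45
```

View pics/w3.png

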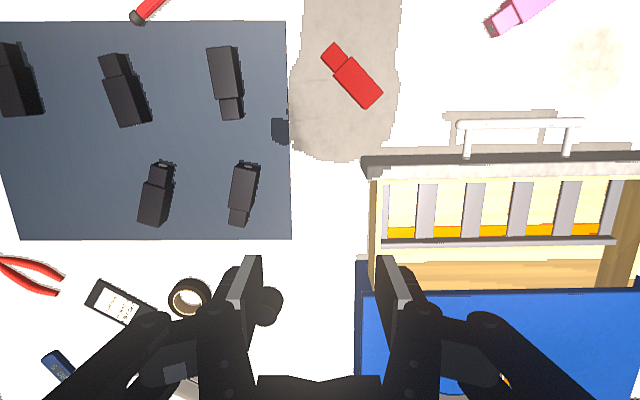

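The drawer is open with five empty slots; the orange ledges are at rows ~232, at columns ~407, 449, 492, 540 and 586. The five spacers are at (242,193), (156,193), (225,82), (123,90) and (18,80). In this view the narrower end appears far, near, far, near and near in that order, still to be felt. The red bar at (352,76) and pink bar at (518,15) are off the mat.

```bash
cat >> h.py <<'E'
def cloud(e,d):
    v,u=np.mgrid[0:400,0:640]; t,r=rays(e,np.c_[u.ravel(),v.ravel()])
    P=t+r*d.ravel()[:,None]; P[d.ravel()==0]=np.nan; return P.reshape(400,640,3)
def spacers(e,im,d,box=(0.37,0.63,-0.44,-0.08)):
    P=cloud(e,d); m=((P[...,2]>.0215)&(P[...,2]<.034)&(im.max(2)<70)&(P[...,0]>box[0])&(P[...,0]<box[1])&(P[...,1]>box[2])&(P[...,1]<box[3])).astype(np.uint8)
    m=cv2.morphologyEx(m,cv2.MORPH_OPEN,np.ones((3,3)))
    n,l,s,c=cv2.connectedComponentsWithStats(m); out=[]
    for i in range(1,n):
        if s[i,4]<150: continue
        Q=P[l==i]; (cx,cy),(w,h),a=cv2.minAreaRect((Q[:,:2]*1000).astype(np.float32))
        if w<h: a+=90; w,h=h,w
        a=(a+90)%180-90
        o=(cx/1000,cy/1000,a,w,h,np.median(Q[:,2])*1000,s[i,4]); out.append(o); print('spacer',np.round(o,4))
    return out
E
python3 - <<'E'
from h import *
z=np.load('pics/w3.npz'); im=z['im'];d=z['d']
e=ext('wrist'); spacers(e,im,d)
hsv=cv2.cvtColor(im,cv2.COLOR_RGB2HSV); m=((hsv[...,0]>8)&(hsv[...,0]<24)&(hsv[...,1]>200)).astype(np.uint8)
m[:,:375]=0; m[260:]=0
n,l,s,c=cv2.connectedComponentsWithStats(m)
for i in range(1,n):
    if s[i,4]>40:
        x,y,w,h=s[i,:4]; print('ledge',s[i],onz(e,[(x,y+h/2),(x+w,y+h/2),(x+w/2,y),(x+w/2,y+h)],.0245)[:,:2].round(4).tolist())
P=cloud(e,d)
for u in [427,473,519,566]: print('rib',P[205,u].round(4),P[230,u].round(4))
for u,v in [(400,205),(450,205),(495,205),(545,205),(590,205)]: print('floor',P[v,u].round(4))
g=im.astype(int).sum(2)//3
print(g[205,375:625].tolist())
E
```

```text
spacer [ 4.32900e-01 -3.70600e-01 -1.23680e+00  7.22733e+01  2.67656e+01
  2.84873e+01  1.45600e+03]
spacer [ 4.36400e-01 -1.47700e-01  5.37690e+00  7.18961e+01  2.63715e+01
  2.86095e+01  1.63200e+03]
spacer [ 4.42800e-01 -2.58300e-01  1.28770e+01  7.20449e+01  2.75334e+01
  2.84885e+01  1.86600e+03]
spacer [ 5.57400e-01 -2.39900e-01 -1.83562e+01  7.23602e+01  2.61723e+01
  2.83433e+01  1.40200e+03]
spacer [ 5.59900e-01 -1.40600e-01 -1.31726e+01  7.24077e+01  2.62464e+01
  2.85517e+01  1.26000e+03]
ledge [571 223  28  12 286] [[0.5996, 0.2472], [0.5996, 0.2802], [0.592, 0.2619], [0.6073, 0.2655]]
ledge [479 225  28  11 279] [[0.6013, 0.1388], [0.6013, 0.1719], [0.5943, 0.1543], [0.6084, 0.1564]]
ledge [525 224  28  12 266] [[0.6007, 0.1931], [0.6008, 0.2262], [0.5931, 0.2082], [0.6085, 0.2112]]
ledge [388 227  27  11 282] [[0.6036, 0.0312], [0.6037, 0.0632], [0.5966, 0.0467], [0.6107, 0.0477]]
ledge [433 226  28  11 285] [[0.6024, 0.0844], [0.6025, 0.1176], [0.5954, 0.1002], [0.6096, 0.1018]]
rib [0.5675 0.0725 0.0295] [0.5994 0.0763 0.0271]
rib [0.5683 0.1259 0.0275] [0.5988 0.1295
[... 784 characters left out ...]
 119, 194, 207, 204, 203, 203, 203, 202, 202, 203, 203, 202, 202, 203, 202, 202, 202, 202, 202, 202, 201, 202, 202, 202, 202, 205, 217, 103, 47, 89, 125, 134, 131, 130, 129, 129, 129, 128, 128, 128, 127, 127, 128, 127, 126, 128, 125, 118, 181, 205, 200, 199, 200, 199, 200, 199, 199, 200, 199, 200, 198, 198, 199, 198, 197, 199, 198, 198, 197, 198, 198, 197, 201, 213, 82, 45, 83, 115, 129, 126, 124, 125, 125, 124, 124, 124, 123, 124, 124, 122, 123, 124, 123, 120, 115, 174, 198, 196, 194, 194, 194, 194, 194, 194, 193, 193, 194, 193, 193, 193, 193, 193, 193, 194, 193, 192, 192, 193, 193, 199, 177, 76, 43, 79, 107, 122, 123, 120, 119, 119, 119, 118, 119, 118, 119, 125, 86, 71, 72, 74, 77, 77, 77]
```

```bash
cat >> h.py <<'E'
OFF=0.042
def way(*pts):
    "pts: (x,y,zgrasp,yaw) -> shifts/turns all from the present pose"
    p,r,o=tcp(); y0=r[2]; Rt=R.from_euler('xyz',[180,0,y0],degrees=True)
    print('now',p.round(4),r.round(1),'q1,q6',o['q'][[0,5]].round(1),'t',round(o['time'],2),'open',round(o['opening'],4))
    for x,y,z,yaw in pts:
        print((Rt.inv().apply(np.array([x,y,z-OFF])-p)*1000).round(1),'az',round(-(yaw-y0),1))
def pick(cx,cy,a,feel):
    u=np.array([np.cos(np.radians(a)),np.sin(np.radians(a))])*feel; way((cx+u[0],cy+u[1],.09,180+a),(cx+u[0],cy+u[1],.029,180+a))
E
python3 -c "
from h import *
pick(.5599,-.1406,-13.2,.025)"
```

```text
now [ 0.5203 -0.0511  0.2397] [-180.    -0.   179.8] q1,q6 [-5.6 -5.4] t 7.5 open 0.0509
[-64.3 -95.  191.7] az 13.0
[-64.3 -95.  252.7] az 13.0
```

Emit:
play_rows(increments=[[[-64,-95,180],[0,0,13],0.4],[[-64,-95,180],[0,0,13],0.4],[[-64,-95,180],[0,0,13],0.4],[[-64,-95,180],[0,0,13],0.4],[[-64,-95,180],[0,0,13],0.4],[[-64,-95,205],[0,0,13],0.4],[[-64,-95,230],[0,0,13],0.4],[[-64,-95,245],[0,0,13],0.4],[[-64,-95,252],[0,0,13],0.4],[[-64,-95,252],[0,0,13],0.4],[[-64,-95,252],[0,0,13],1],[[-64,-95,252],[0,0,13],1],[[-64,-95,252],[0,0,13],1],[[-64,-95,252],[0,0,13],1]], grip_force=25)

```text
time: 8.9
ee_pos: [0.585, -0.1462, -0.0108]
tcp_rot: [-180.0, 0.1, 167.0]
wrist_force: [-1.0, 1.1, 6.5]
opening: 0.0193
grasp_force: 27.9
```

Emit:
play_rows(increments=[[[0,0,0],[0,0,0],0.5],[[0,0,0],[0,0,0],0.5],[[12,0,0],[0,0,0],0.5],[[25,0,0],[0,0,0],0.5],[[25,0,0],[0,0,0],0.5],[[25,0,0],[0,0,0],1],[[25,0,0],[0,0,0],1],[[25,0,0],[0,0,0],1],[[25,0,0],[0,0,0],1],[[25,0,-20],[0,0,0],1],[[25,0,-60],[0,0,0],1],[[25,0,-110],[0,0,0],1],[[25,0,-110],[0,0,0],1]], grip_force=50)

```text
time: 10.2
ee_pos: [0.5628, -0.1411, 0.1046]
tcp_rot: [-180.0, 0.5, 167.0]
wrist_force: [0.2, -0.6, -0.4]
opening: 0.0249
grasp_force: 49.7
```

```bash
python3 -c "
from h import *
way((.5679,.2632,.151,181),(.5679,.2632,.050,181))"
```

```text
now [ 0.5628 -0.1411  0.1046] [-180.     0.5  167. ] q1,q6 [-14.1  -1. ] t 10.2 open 0.0249
[ 86.2 395.1  -4.4] az -14.0
[ 86.2 395.1  96.6] az -14.0
```

Emit:
play_rows(increments=[[[86,395,0],[0,0,-14],1],[[86,395,0],[0,0,-14],1],[[86,395,0],[0,0,-14],1],[[86,395,0],[0,0,-14],1],[[86,395,0],[0,0,-14],1],[[86,395,0],[0,0,-14],1],[[86,395,0],[0,0,-14],1],[[86,395,0],[0,0,-14],1],[[86,395,0],[0,0,-14],1],[[86,395,0],[0,0,-14],1],[[86,395,0],[0,0,-14],1],[[86,395,0],[0,0,-14],1]])

```text
time: 11.4
ee_pos: [0.5653, 0.2625, 0.0976]
tcp_rot: [-180.0, -0.0, -179.1]
wrist_force: [-0.2, -0.2, 0.1]
opening: 0.0249
grasp_force: 49.8
```

Run:
```python
from h import *
way((.5679,.2632,.050,181))
e=ext('wrist'); im,d=camera('wrist'); save('w4',np.clip(im.astype(float)*1.6,0,255).astype(np.uint8)); np.savez('pics/w4.npz',im=im,d=d)
```

```text
now [0.5653 0.2625 0.0976] [-180.    -0.  -179.1] q1,q6 [24.9 24. ] t 11.4 open 0.0249
[-2.6  0.7 89.6] az -360.1
```

View pics/w4.png

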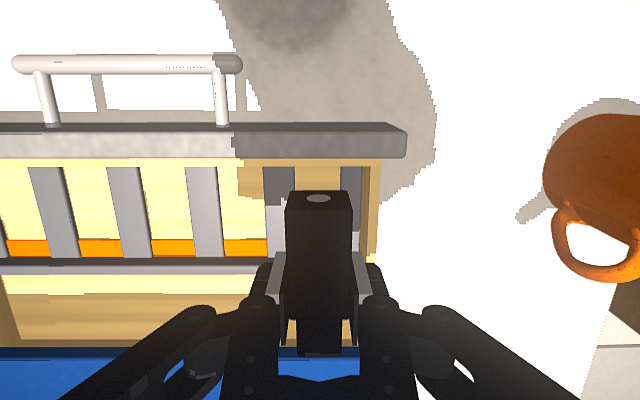

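Run:
```python
from h import *
e=ext('wrist'); d=np.load('pics/w4.npz')['d']; P=cloud(e,d)
for px in [(318,196),(300,194),(340,194),(290,215),(347,215),(318,230)]: print(px,P[px[1],px[0]].round(4))
print('drawer front inner top edge', P[150,200].round(4),P[150,120].round(4)); 
for u in (200,300,390): 
    c=P[100:190,u]; print(u,np.where(np.abs(c[:,2]-.072)<.004)[0][[0,-1]]+100, c[np.where(np.abs(c[:,2]-.072)<.004)[0][[0,-1]],0].round(4))
```

```text
(318, 196) [0.5291 0.2618 0.1227]
(300, 194) [0.5291 0.2542 0.1201]
(340, 194) [0.5289 0.2711 0.1198]
(290, 215) [0.5318 0.2514 0.1386]
(347, 215) [0.5318 0.2728 0.1377]
(318, 230) [0.5381 0.262  0.1377]
drawer front inner top edge [0.5192 0.1975 0.0736] [0.5198 0.1543 0.0738]
200 [131 158] [0.5092 0.5238]
300 [130 158] [0.508 0.523]
390 [130 158] [0.5074 0.5223]
```

Run:
```python
from h import *
e=ext('wrist'); z=np.load('pics/w4.npz'); im=z['im']; P=cloud(e,z['d'])
hsv=cv2.cvtColor(im,cv2.COLOR_RGB2HSV); m=((hsv[...,0]>8)&(hsv[...,0]<24)&(hsv[...,1]>200)).astype(np.uint8); m[265:]=0; m[:,300:]=0;m[:230]=0
n,l,s,c=cv2.connectedComponentsWithStats(m)
for i in range(1,n):
    if s[i,4]>40:
        x,y,w,h=s[i,:4]; print(s[i],onz(e,[(x,y+h/2),(x+w,y+h/2),(x+w/2,y),(x+w/2,y+h)],.0245)[:,:2].round(4).tolist())
print([ (v,*P[v,245].round(4)) for v in range(150,285,6)])
```

```text
[ 78 239  45  18 702] [[0.6032, 0.0822], [0.6027, 0.116], [0.5956, 0.1004], [0.6105, 0.0978]]
[151 239  44  18 704] [[0.6024, 0.1371], [0.6018, 0.1702], [0.5947, 0.1545], [0.6096, 0.1528]]
[224 239  43  18 704] [[0.6015, 0.192], [0.601, 0.2243], [0.5938, 0.2085], [0.6087, 0.2078]]
[  6 240  45  17 693] [[0.6045, 0.028], [0.604, 0.0618], [0.5972, 0.0466], [0.6114, 0.0432]]
[(150, np.float64(0.5187), np.float64(0.222), np.float64(0.074)), (156, np.float64(0.5221), np.float64(0.2217), np.float64(0.0734)), (162, np.float64(0.5274), np.float64(0.2195), np.float64(0.0638)), (168, np.float64(0.5402), np.float64(0.2105), np.float64(0.0225)), (174, np.float64(0.5448), np.float64(0.21), np.float64(0.0216)), (180, np.float64(0.5489), np.float64(0.21), np.float64(0.0226)), (186, np.float64(0.5532), np.float64(0.2099), np.float64(0.023)), (192, np.float64(0.5578), np.float64(0.2096), np.float64(0.0228)), (198, np.float64(0.562), np.float64(0.2096), np.float64(0.0237)), (204, np.float64(0.5668), np.float64(0.2092), np.float64(0.023)), (210, np.float64(0.5718), np.float64(0.2087), np.float64(0.0218)), (216, np.float64(0.5763), np.float64(0.2086), np.float64(0.0223)), (222, np.float64(0.5806), np.float64(0.2086), np.float64(0.0236)), (228, np.float64(0.5856), np.float64(0.2083), np.float64(0.0231)), (234, np.float64(0.5902), np.float64(0.2082), np.float64(0.0236)), (240, np.float64(0.594), np.float64(0.2084), np.float64(0.0258)), (246, np.float64(0.5992), np.float64(0.208), np.float64(0.0252)), (252, np.float64(0.6041), np.float64(0.2078), np.float64(0.0254)), (258, np.float64(0.6078), np.float64(0.2082), np.float64(0.0279)), (264, np.float64(0.6081), np.float64(0.2099), np.float64(0.0365)), (270, np.float64(0.612), np.float64(0.2101), np.float64(0.0384)), (276, np.float64(0.6264), np.float64(0.2061), np.float64(0.0223)), (282, np.float64(0.6309), np.float64(0.2061), np.float64(0.0236))]
```

Emit:
play_rows(increments=[[[-2.5,0,30],[0,0,0],1],[[-2.5,0,60],[0,0,0],1],[[-2.5,0,75],[0,0,0],1],[[-2.5,0,83],[0,0,0],1],[[-2.5,0,87],[0,0,0],1],[[-2.5,0,89],[0,0,0],1],[[-2.5,0,89],[0,0,0],1],[[-2.5,0,89],[0,0,0],1]])

```text
time: 12.25
ee_pos: [0.5681, 0.2641, 0.0098]
tcp_rot: [180.0, 0.1, -179.0]
wrist_force: [-1.0, -0.1, -0.8]
opening: 0.0249
grasp_force: 49.8
```

Emit:
play_rows(increments=[[[0,0,2],[0,0,0],1],[[0,0,2],[0,0,0],1],[[0,0,2],[0,0,0],0.66],[[0,0,2],[0,0,0],0.66],[[0,0,2],[0,0,0],0.66],[[0,0,-10],[0,0,0],0.66],[[0,0,-50],[0,0,0],0.66],[[0,0,-100],[0,0,0],0.66],[[0,0,-150],[0,0,0],0.66],[[0,0,-150],[0,0,0],0.6]])

```text
time: 13.25
ee_pos: [0.5699, 0.265, 0.1679]
tcp_rot: [179.7, 0.6, -179.0]
wrist_force: [0.6, -0.2, -0.0]
opening: 0.0342
grasp_force: 0.0
```

```bash
cat >> h.py <<'E'
def check(name=None):
    "wrist view: spacers in rack (top about 48 mm) and on mat"
    e=ext('wrist'); im,d=camera('wrist')
    P=cloud(e,d); m=((P[...,2]>.036)&(P[...,2]<.058)&(im.max(2)<70)&(P[...,0]>.50)&(P[...,0]<.62)&(P[...,1]>.0)&(P[...,1]<.3)).astype(np.uint8)
    m=cv2.morphologyEx(m,cv2.MORPH_OPEN,np.ones((3,3))); n,l,s,c=cv2.connectedComponentsWithStats(m)
    for i in range(1,n):
        if s[i,4]<300: continue
        Q=P[l==i]; T=Q[(Q[:,2]>.043)]; f=np.polyfit(T[:,0],T[:,2],1); r=cv2.minAreaRect((T[:,:2]*1000).astype(np.float32)); print('rack',np.round(r[0],1),np.round(r[1],1),'ang',round(r[2],1),'z',np.median(T[:,2]).round(4),'tilt',f[0].round(3),s[i,4])
    spacers(e,im,d)
    if name: save(name,np.clip(im.astype(float)*1.6,0,255).astype(np.uint8))
E
python3 -c "
from h import *
check()
way((.44,-.06,.24,180))"
```

```text
rack [568.3 264.2] [72.  25.9] ang 1.7 z 0.0485 tilt -0.047 2310
now [0.5692 0.2647 0.164 ] [ 179.8    0.4 -179. ] q1,q6 [24.9 24. ] t 13.3 open 0.0344
[ 134.7 -322.5  -34. ] az -359.0
```

```bash
python3 -c "
from h import *
e=ext('top'); im,d=camera('top'); spacers(e,im,d)
pick(.4364,-.1477,5.4,.025)"
```

```text
spacer [  0.5575  -0.2384 -18.9802  71.3108  26.0627  26.7309 172.    ]
spacer [  0.4452  -0.256   11.8236  66.947   26.125   26.6566 181.    ]
spacer [ 4.37500e-01 -1.46000e-01  5.13140e+00  6.98081e+01  2.56929e+01
  2.64983e+01  1.76000e+02]
spacer [  0.4344  -0.3726   0.4115  62.8204  28.2612  26.6254 167.    ]
now [0.5683 0.2643 0.1612] [ 179.9    0.2 -179. ] q1,q6 [24.9 24. ] t 13.35 open 0.034
[ 114.  -407.8  113.2] az -364.4
[ 114.  -407.8  174.2] az -364.4
```

Emit:
play_rows(increments=[[[114,-408,60],[0,0,-4.4],0.4],[[114,-408,60],[0,0,-4.4],0.4],[[114,-408,60],[0,0,-4.4],0.4],[[114,-408,60],[0,0,-4.4],0.4],[[114,-408,60],[0,0,-4.4],0.4],[[114,-408,60],[0,0,-4.4],0.4],[[114,-408,60],[0,0,-4.4],0.4],[[114,-408,60],[0,0,-4.4],0.4],[[114,-408,60],[0,0,-4.4],0.4],[[114,-408,100],[0,0,-4.4],0.4],[[114,-408,135],[0,0,-4.4],0.4],[[114,-408,160],[0,0,-4.4],0.4],[[114,-408,171],[0,0,-4.4],0.4],[[114,-408,171],[0,0,-4.4],0.4],[[114,-408,171],[0,0,-4.4],1],[[114,-408,171],[0,0,-4.4],1],[[114,-408,171],[0,0,-4.4],1],[[114,-408,171],[0,0,-4.4],1]], grip_force=25)

```text
time: 15.15
ee_pos: [0.4615, -0.1462, -0.0107]
tcp_rot: [-180.0, 0.1, -174.6]
wrist_force: [-1.2, 1.2, 6.5]
opening: 0.0194
grasp_force: 28.1
```

Emit:
play_rows(increments=[[[0,0,0],[0,0,0],0.5],[[0,0,0],[0,0,0],0.5],[[12,0,0],[0,0,0],0.5],[[25,0,0],[0,0,0],0.5],[[25,0,0],[0,0,0],0.5],[[25,0,0],[0,0,0],1],[[25,0,0],[0,0,0],1],[[25,0,0],[0,0,0],1],[[25,0,0],[0,0,0],1],[[25,0,-20],[0,0,0],1],[[25,0,-60],[0,0,0],1],[[25,0,-110],[0,0,0],1],[[25,0,-110],[0,0,0],1],[[25,0,-110],[0,0,0],1]], grip_force=50)

```text
time: 16.55
ee_pos: [0.4364, -0.1485, 0.0986]
tcp_rot: [-180.0, 0.1, -174.6]
wrist_force: [-0.2, 0.2, -1.7]
opening: 0.0247
grasp_force: 55.6
```

```bash
python3 -c "
from h import *
way((.569,.2092,.140,181))"
```

```text
now [ 0.4364 -0.1485  0.0986] [-1.800e+02  1.000e-01 -1.746e+02] q1,q6 [-18.8 -24.2] t 16.55 open 0.0247
[-165.5  343.7    0.6] az -355.6
```

Emit:
play_rows(increments=[[[-165.5,344,0],[0,0,4.4],1],[[-165.5,344,0],[0,0,4.4],1],[[-165.5,344,0],[0,0,4.4],1],[[-165.5,344,0],[0,0,4.4],1],[[-165.5,344,0],[0,0,4.4],1],[[-165.5,344,0],[0,0,4.4],1],[[-165.5,344,0],[0,0,4.4],1],[[-165.5,344,0],[0,0,4.4],1],[[-165.5,344,0],[0,0,4.4],1],[[-165.5,344,0],[0,0,4.4],1],[[-165.5,344,0],[0,0,4.4],1],[[-165.5,344,30],[0,0,4.4],1],[[-165.5,344,40],[0,0,4.4],1],[[-165.5,344,40],[0,0,4.4],1]])

```text
time: 17.95
ee_pos: [0.5669, 0.2082, 0.056]
tcp_rot: [-179.9, -0.2, -179.1]
wrist_force: [0.2, 0.7, 0.1]
opening: 0.0249
grasp_force: 55.6
```

Emit:
play_rows(increments=[[[-1,0.5,25],[0,0,0],1],[[-1,0.5,40],[0,0,0],1],[[-1,0.5,48],[0,0,0],1],[[-1,0.5,50],[0,0,0],1],[[-1,0.5,50.5],[0,0,0],1],[[-1,0.5,50.5],[0,0,0],1]])

```text
time: 18.55
ee_pos: [0.5698, 0.2099, 0.0086]
tcp_rot: [-180.0, 0.1, -179.1]
wrist_force: [0.7, -2.2, 5.4]
opening: 0.0246
grasp_force: 60.1
```

Emit:
play_rows(increments=[[[0,0,0],[0,0,0],0.64],[[0,0,0],[0,0,0],0.64],[[0,0,0],[0,0,0],0.64],[[0,0,-12],[0,0,0],0.64],[[0,0,-50],[0,0,0],0.64],[[0,0,-100],[0,0,0],0.64],[[0,0,-150],[0,0,0],0.64],[[0,0,-150],[0,0,0],0.6],[[0,0,-150],[0,0,0],0.6]])

```text
time: 19.45
ee_pos: [0.5699, 0.2106, 0.1594]
tcp_rot: [179.9, 0.2, -179.0]
wrist_force: [-0.0, 0.5, -1.6]
opening: 0.0338
grasp_force: 0.0
```

```bash
python3 -c "
from h import *
check()
e=ext('top'); im,d=camera('top'); spacers(e,im,d)
pick(.5574,-.2399,-18.4,-.025)"
```

```text
rack [570.3 210.1] [71.6 25.9] ang 0.3 z 0.0485 tilt -0.045 2416
rack [568.8 264.2] [71.3 26.4] ang 1.6 z 0.0484 tilt -0.047 2554
spacer [  0.5589  -0.2389 -16.4313  68.2896  25.8058  27.3398 168.    ]
spacer [  0.4473  -0.2559  13.7402  63.2389  27.107   26.7845 179.    ]
spacer [  0.4316  -0.3717   5.1129  70.2437  27.6346  26.4558 177.    ]
now [0.5688 0.2101 0.1565] [-1.80e+02 -1.00e-01 -1.79e+02] q1,q6 [20.3 19.3] t 19.55 open 0.0343
[  42.6 -441.4  108.5] az -340.6
[  42.6 -441.4  169.5] az -340.6
```

Emit:
play_rows(increments=[[[43,-441,60],[0,0,19.4],0.4],[[43,-441,60],[0,0,19.4],0.4],[[43,-441,60],[0,0,19.4],0.4],[[43,-441,60],[0,0,19.4],0.4],[[43,-441,60],[0,0,19.4],0.4],[[43,-441,60],[0,0,19.4],0.4],[[43,-441,60],[0,0,19.4],0.4],[[43,-441,60],[0,0,19.4],0.4],[[43,-441,60],[0,0,19.4],0.4],[[43,-441,60],[0,0,19.4],0.4],[[43,-441,100],[0,0,19.4],0.4],[[43,-441,135],[0,0,19.4],0.4],[[43,-441,160],[0,0,19.4],0.4],[[43,-441,170],[0,0,19.4],0.4],[[43,-441,170],[0,0,19.4],0.4],[[43,-441,170],[0,0,19.4],1],[[43,-441,170],[0,0,19.4],1],[[43,-441,170],[0,0,19.4],1],[[43,-441,170],[0,0,19.4],1]], grip_force=25)

```text
time: 21.45
ee_pos: [0.5346, -0.2319, -0.0111]
tcp_rot: [-180.0, 0.1, 161.6]
wrist_force: [-0.7, -0.3, 6.9]
opening: 0.0239
grasp_force: 24.5
```

Emit:
play_rows(increments=[[[0,0,0],[0,0,0],0.5],[[0,0,0],[0,0,0],0.5],[[-12,0,0],[0,0,0],0.5],[[-25,0,0],[0,0,0],0.5],[[-25,0,0],[0,0,0],0.5],[[-25,0,0],[0,0,0],1],[[-25,0,0],[0,0,0],1],[[-25,0,0],[0,0,0],1],[[-25,0,0],[0,0,0],1],[[-25,0,-20],[0,0,0],1],[[-25,0,-60],[0,0,0],1],[[-25,0,-110],[0,0,0],1],[[-25,0,-110],[0,0,0],1],[[-25,0,-110],[0,0,0],1]], grip_force=50)

```text
time: 22.85
ee_pos: [0.558, -0.2397, 0.0986]
tcp_rot: [-180.0, 0.2, 161.6]
wrist_force: [-0.4, 0.2, -1.9]
opening: 0.0249
grasp_force: 49.2
```

```bash
python3 -c "
from h import *
way((.5698,.1549,.140,181))"
```

```text
now [ 0.558  -0.2397  0.0986] [-180.     0.2  161.6] q1,q6 [-23.2  -4.8] t 22.85 open 0.0249
[113.6 378.1   0.6] az -19.4
```

The near end reads 23.9 mm, which is ambiguous: the pads may be riding on the shoulder. I'll check the held bar with the wrist camera.

Run:
```python
from h import *
im,d=camera('wrist'); save('w5',cv2.resize(np.clip(im[150:400,220:420].astype(float)*3,0,255).astype(np.uint8),None,fx=2.4,fy=2.4))
c=calibration('wrist'); H=np.array(c['hand_eye']); P=cloud((c,H[:3,:3],H[:3,3]),d)*1000
for v in range(185,260,5):
    m=(np.abs(P[v,:,2]+40)<60)&(np.abs(P[v,:,1])<20)&(im[v].max(1)<70); q=P[v][m]
    print(v,np.where(m)[0][[0,-1]] if m.any() else '',np.median(q,0).round(1) if m.any() else '', (q[:,1].min().round(1),q[:,1].max().round(1)) if m.any() else '')
```

```text
185   
190   
195   
200 [297 343] [ 34.8   5.2 -25.3] (np.float64(-8.7), np.float64(10.8))
205 [296 344] [ 35.    1.  -32.3] (np.float64(-8.7), np.float64(10.7))
210 [295 345] [ 34.8   1.  -37.7] (np.float64(-8.6), np.float64(10.6))
215 [295 345] [ 33.    1.  -38.4] (np.float64(-8.7), np.float64(10.5))
220 [295 345] [ 31.    1.  -38.6] (np.float64(-8.6), np.float64(10.6))
225 [295 345] [ 28.9   0.8 -38.5] (np.float64(-8.7), np.float64(10.8))
230 [295 345] [ 26.8   1.  -38.6] (np.float64(-8.7), np.float64(10.8))
235 [295 345] [ 24.7   1.  -38.4] (np.float64(-8.8), np.float64(10.8))
240 [292 344] [ 22.5   0.2 -38.3] (np.float64(-11.8), np.float64(10.5))
245 [291 347] [ 20.3   0.4 -38.3] (np.float64(-11.9), np.float64(13.2))
250 [290 348] [ 18.2   0.6 -38.3] (np.float64(-11.9), np.float64(13.2))
255 [286 351] [ 15.9   0.4 -38.1] (np.float64(-13.8), np.float64(14.6))
```

View pics/w5.png

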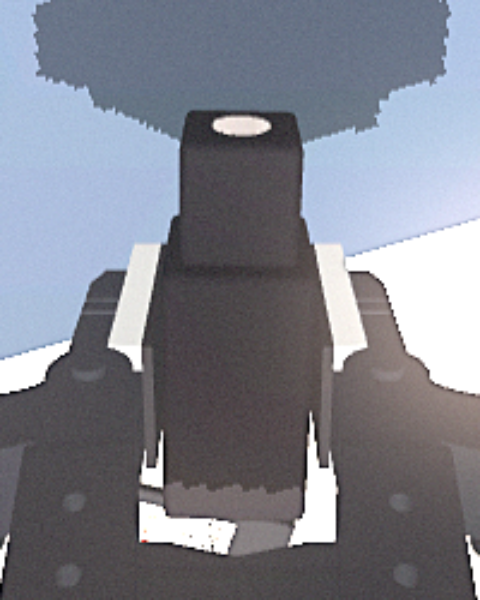

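The held bar is 19.4 mm wide at its near end, with the shoulder clearly visible (crop row ~270). So the stepped end is near and this one must be turned end for end.

Emit:
play_rows(increments=[[[114,378,0],[0,0,-130],1],[[114,378,0],[0,0,-130],1],[[114,378,0],[0,0,-130],1],[[114,378,0],[0,0,-130],1],[[114,378,0],[0,0,-130],1],[[114,378,0],[0,0,-130],1],[[114,378,0],[0,0,-130],1],[[114,378,0],[0,0,-130],1],[[114,378,0],[0,0,-130],1],[[114,378,0],[0,0,-130],1],[[114,378,0],[0,0,-130],1],[[114,378,0],[0,0,-130],1],[[114,378,0],[0,0,-130],1],[[114,378,0],[0,0,-130],1],[[114,378,0],[0,0,-130],1],[[114,378,0],[0,0,-130],1]])

```text
time: 24.5
ee_pos: [0.5678, 0.1549, 0.0952]
tcp_rot: [179.8, 0.0, -68.3]
wrist_force: [-0.3, 0.1, 0.1]
opening: 0.0249
grasp_force: 49.3
```

Emit:
play_rows(increments=[[[0,0,0],[0,0,-69.4],1],[[0,0,0],[0,0,-69.4],1],[[0,0,0],[0,0,-69.4],1],[[0,0,0],[0,0,-69.4],1],[[0,0,0],[0,0,-69.4],1],[[0,0,0],[0,0,-69.4],1],[[0,0,0],[0,0,-69.4],1],[[0,0,0],[0,0,-69.4],1],[[0,0,0],[0,0,-69.4],1],[[0,0,0],[0,0,-69.4],1]])

```text
time: 25.5
ee_pos: [0.5684, 0.1551, 0.0964]
tcp_rot: [180.0, 0.1, 0.6]
wrist_force: [-0.8, -0.2, -0.9]
opening: 0.0252
grasp_force: 49.3
```

```bash
python3 -c "
from h import *
way((.5708,.1553,.0495,1))
e=ext('top'); im,d=camera('top'); spacers(e,im,d)
"
```

```text
now [0.5684 0.1551 0.0964] [1.8e+02 1.0e-01 6.0e-01] q1,q6 [  15.3 -165.4] t 25.5 open 0.0252
[ 2.4 -0.2 88.9] az -0.4
spacer [  0.4434  -0.2569  12.2787  71.3214  27.0685  26.2036 196.    ]
```

Emit:
play_rows(increments=[[[2.4,0,40],[0,0,-0.4],1],[[2.4,0,65],[0,0,-0.4],1],[[2.4,0,80],[0,0,-0.4],1],[[2.4,0,87],[0,0,-0.4],1],[[2.4,0,89],[0,0,-0.4],1],[[2.4,0,90],[0,0,-0.4],1],[[2.4,0,90],[0,0,-0.4],1]])

```text
time: 26.25
ee_pos: [0.5719, 0.1554, 0.0085]
tcp_rot: [-180.0, -0.1, 1.3]
wrist_force: [0.1, -1.1, 3.1]
opening: 0.025
grasp_force: 51.7
```

```bash
python3 -c "
from h import *
e=ext('top'); im,d=camera('top'); spacers(e,im,d,(.30,.75,-.60,-.05)); save('t2',cv2.resize(np.clip(im[90:290,330:500].astype(float)*2,0,255).astype(np.uint8),None,fx=3,fy=3))
"
```

```text
spacer [  0.4357  -0.3721   1.8387  59.7742  25.6358  26.5887 150.    ]
```

View pics/t2.png

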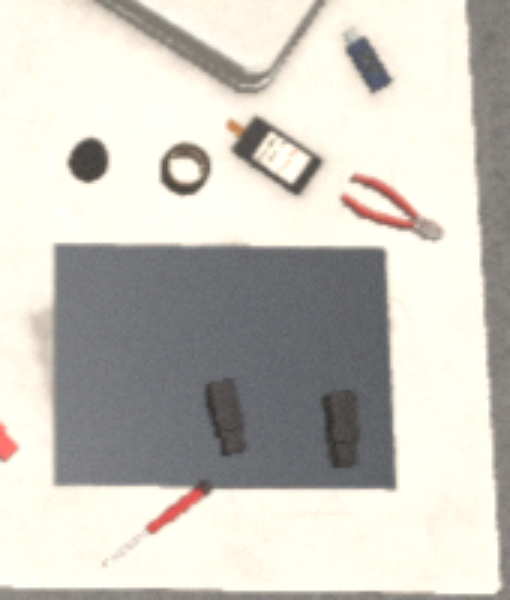

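The two remaining spacers are unmoved, at crop (226,415) and (342,428), with their narrower ends near. The missed detections were only my area threshold. Releasing.

Emit:
play_rows(increments=[[[0,0,0],[0,0,0],0.64],[[0,0,0],[0,0,0],0.64],[[0,0,0],[0,0,0],0.64],[[0,0,-12],[0,0,0],0.64],[[0,0,-50],[0,0,0],0.64],[[0,0,-100],[0,0,0],0.64],[[0,0,-150],[0,0,0],0.64],[[0,0,-150],[0,0,0],0.6],[[0,0,-150],[0,0,0],0.6]])

```text
time: 27.2
ee_pos: [0.5718, 0.1555, 0.1593]
tcp_rot: [-180.0, -0.2, 1.4]
wrist_force: [-0.5, 0.7, -0.9]
opening: 0.0341
grasp_force: 0.0
```

```bash
sed -i 's/s\[i,4\]<150/s[i,4]<90/' h.py; python3 -c "
from h import *
check()
e=ext('top'); im,d=camera('top'); spacers(e,im,d)
pick(.4428,-.2583,12.9,-.028)"
```

```text
rack [571.5 209.9] [71.3 26.3] ang 0.2 z 0.0485 tilt -0.051 2516
rack [570.1 263.5] [70.8 26.5] ang 1.2 z 0.0484 tilt -0.053 2755
rack [566.8 155.4] [60.7 25.8] ang 0.5 z 0.0487 tilt -0.041 2058
spacer [  0.4474  -0.255    9.9904  62.7079  26.0138  27.3815 154.    ]
spacer [  0.4431  -0.3712   2.8079  45.3769  26.7428  27.0834 135.    ]
now [0.5707 0.1552 0.1565] [1.8e+02 1.0e-01 1.4e+00] q1,q6 [  15.2 -166.2] t 27.3 open 0.0342
[-165.2  415.9  108.5] az -191.5
[-165.2  415.9  169.5] az -191.5
```

Emit:
play_rows(increments=[[[-165,416,60],[0,0,130],0.4],[[-165,416,60],[0,0,130],0.4],[[-165,416,60],[0,0,130],0.4],[[-165,416,60],[0,0,130],0.4],[[-165,416,60],[0,0,130],0.4],[[-165,416,60],[0,0,130],0.4],[[-165,416,60],[0,0,130],0.4],[[-165,416,60],[0,0,130],0.4],[[-165,416,60],[0,0,130],0.4],[[-165,416,60],[0,0,130],0.4],[[-165,416,60],[0,0,130],0.4],[[-165,416,60],[0,0,130],0.4],[[-165,416,60],[0,0,130],0.4],[[-165,416,60],[0,0,130],0.4],[[-165,416,60],[0,0,130],0.4],[[-165,416,60],[0,0,130],0.4]])

```text
time: 28.9
ee_pos: [0.4153, -0.2641, 0.0959]
tcp_rot: [179.8, -0.0, -128.8]
wrist_force: [-0.8, 0.1, -1.3]
opening: 0.0512
grasp_force: 0.0
```

Emit:
play_rows(increments=[[[0,0,0],[0,0,38.5],0.4],[[0,0,0],[0,0,38.5],0.4],[[0,0,0],[0,0,38.5],0.4],[[0,0,0],[0,0,38.5],0.4],[[0,0,0],[0,0,38.5],0.4],[[0,0,0],[0,0,38.5],0.4]])

```text
time: 29.5
ee_pos: [0.4156, -0.2642, 0.0964]
tcp_rot: [179.9, -0.1, -167.0]
wrist_force: [0.7, 1.1, -0.7]
opening: 0.0511
grasp_force: 0.0
```

```bash
python3 -c "
from h import *
e=ext('wrist'); im,d=camera('wrist'); spacers(e,im,d)
pick(.4428,-.2583,12.9,-.027)"
```

```text
spacer [ 4.31800e-01 -3.73600e-01  3.18970e+00  7.23377e+01  2.65853e+01
  2.83516e+01  3.65200e+03]
spacer [ 4.42000e-01 -2.58200e-01  1.24684e+01  7.24380e+01  2.57326e+01
  2.83911e+01  2.99300e+03]
now [ 0.4157 -0.2643  0.0965] [ 1.799e+02 -1.000e-01 -1.669e+02] q1,q6 [-32.4 -45.6] t 29.55 open 0.0514
[-0.7 -0.2 48.5] az -359.8
[ -0.7  -0.2 109.5] az -359.8
```

Emit:
play_rows(increments=[[[0,0,45],[0,0,0.4],0.4],[[0,0,80],[0,0,0.4],0.4],[[0,0,102],[0,0,0.4],0.4],[[0,0,110],[0,0,0.4],0.4],[[0,0,110],[0,0,0.4],0.4],[[0,0,110],[0,0,0.4],1],[[0,0,110],[0,0,0.4],1],[[0,0,110],[0,0,0.4],1],[[0,0,110],[0,0,0.4],1],[[0,0,110],[0,0,0.4],1]], grip_force=25)

```text
time: 30.55
ee_pos: [0.417, -0.2651, -0.0112]
tcp_rot: [-179.9, 0.1, -167.5]
wrist_force: [-0.9, 0.1, 6.3]
opening: 0.0189
grasp_force: 28.2
```

Emit:
play_rows(increments=[[[0,0,0],[0,0,0],0.5],[[0,0,0],[0,0,0],0.5],[[-12,0,0],[0,0,0],0.5],[[-27,0,0],[0,0,0],0.5],[[-27,0,0],[0,0,0],0.5],[[-27,0,0],[0,0,0],1],[[-27,0,0],[0,0,0],1],[[-27,0,0],[0,0,0],1],[[-27,0,0],[0,0,0],1],[[-27,0,-20],[0,0,0],1],[[-27,0,-60],[0,0,0],1],[[-27,0,-110],[0,0,0],1],[[-27,0,-110],[0,0,0],1],[[-27,0,-110],[0,0,0],1]], grip_force=50)

```text
time: 31.95
ee_pos: [0.443, -0.2592, 0.0983]
tcp_rot: [-179.9, 0.1, -167.5]
wrist_force: [0.1, 0.4, -1.4]
opening: 0.0253
grasp_force: 49.8
```

```bash
cat >> h.py <<'E'
def held():
    "held bar in tool coordinates: near end x and width/height of its top at two places"
    im,d=camera('wrist'); c=calibration('wrist'); H=np.array(c['hand_eye']); P=cloud((c,H[:3,:3],H[:3,3]),d)*1000
    m=(P[...,2]<-34)&(P[...,2]>-48)&(np.abs(P[...,1])<16)&(im.max(2)<80)&(P[...,0]>16)&(P[...,0]<45); Q=P[m]
    print('near end x',np.percentile(Q[:,0],99).round(1))
    for a in range(17,36,3):
        q=Q[(Q[:,0]>a)&(Q[:,0]<a+3)]; 
        if len(q): print(a,'y',np.percentile(q[:,1],[1,99]).round(1),'z',np.median(q[:,2]).round(1))
E
python3 -c "
from h import *
held()
way((.5708,.1010,.140,181))"
```

```text
near end x 36.3
17 y [-9.8  9.7] z -38.5
20 y [-9.7  9.6] z -38.4
23 y [-9.6  9.6] z -38.5
26 y [-9.5  9.9] z -38.6
29 y [-9.9  9.8] z -38.5
32 y [-9.8  9.7] z -38.5
35 y [-9.4  9.4] z -37.5
now [ 0.4422 -0.2587  0.0968] [ 180.    -0.  -167.5] q1,q6 [-30.3 -42.8] t 32.0 open 0.0248
[-203.1  323.5   -1.2] az -348.5
```

Emit:
play_rows(increments=[[[-203,323.5,0],[0,0,-120],1],[[-203,323.5,0],[0,0,-120],1],[[-203,323.5,0],[0,0,-120],1],[[-203,323.5,0],[0,0,-120],1],[[-203,323.5,0],[0,0,-120],1],[[-203,323.5,0],[0,0,-120],1],[[-203,323.5,0],[0,0,-120],1],[[-203,323.5,0],[0,0,-120],1],[[-203,323.5,0],[0,0,-120],1],[[-203,323.5,0],[0,0,-120],1],[[-203,323.5,0],[0,0,-120],1],[[-203,323.5,0],[0,0,-120],1],[[-203,323.5,0],[0,0,-120],1],[[-203,323.5,0],[0,0,-120],1],[[-203,323.5,0],[0,0,-120],1]])

```text
time: 33.5
ee_pos: [0.5699, 0.1007, 0.0953]
tcp_rot: [179.8, 0.1, -47.4]
wrist_force: [-0.5, -0.5, -0.8]
opening: 0.025
grasp_force: 49.7
```

Emit:
play_rows(increments=[[[0,0,0],[0,0,-48.5],1],[[0,0,0],[0,0,-48.5],1],[[0,0,0],[0,0,-48.5],1],[[0,0,0],[0,0,-48.5],1],[[0,0,0],[0,0,-48.5],1],[[0,0,0],[0,0,-48.5],1],[[0,0,0],[0,0,-48.5],1],[[0,0,0],[0,0,-48.5],1]])

```text
time: 34.3
ee_pos: [0.5705, 0.1008, 0.0964]
tcp_rot: [180.0, 0.1, 0.6]
wrist_force: [-0.2, -0.1, -1.1]
opening: 0.0247
grasp_force: 49.7
```

```bash
python3 -c "
from h import *
way((.5708,.1010,.0495,1))"
```

```text
now [0.5705 0.1008 0.0964] [1.8e+02 1.0e-01 6.0e-01] q1,q6 [  10.  -170.6] t 34.3 open 0.0247
[ 0.3 -0.2 88.9] az -0.4
```

Emit:
play_rows(increments=[[[0,0,40],[0,0,0],1],[[0,0,65],[0,0,0],1],[[0,0,80],[0,0,0],1],[[0,0,87],[0,0,0],1],[[0,0,89],[0,0,0],1],[[0,0,90],[0,0,0],1],[[0,0,90],[0,0,0],1]])

```text
time: 35.0
ee_pos: [0.5717, 0.1011, 0.0085]
tcp_rot: [-180.0, -0.1, 0.9]
wrist_force: [-0.7, -0.3, 2.7]
opening: 0.0251
grasp_force: 52.4
```

Emit:
play_rows(increments=[[[0,0,0],[0,0,0],0.64],[[0,0,0],[0,0,0],0.64],[[0,0,0],[0,0,0],0.64],[[0,0,-12],[0,0,0],0.64],[[0,0,-50],[0,0,0],0.64],[[0,0,-100],[0,0,0],0.64],[[0,0,-150],[0,0,0],0.64],[[0,0,-150],[0,0,0],0.6],[[0,0,-150],[0,0,0],0.6]])

```text
time: 35.9
ee_pos: [0.5716, 0.1011, 0.1593]
tcp_rot: [-180.0, -0.2, 1.0]
wrist_force: [-0.2, -0.0, -0.8]
opening: 0.0346
grasp_force: 0.0
```

```bash
python3 -c "
from h import *
check()
e=ext('top'); im,d=camera('top'); spacers(e,im,d)
pick(.4318,-.3736,3,-.028)"
```

```text
rack [572.4 209.5] [71.5 26.4] ang 0.1 z 0.0483 tilt -0.05 2777
rack [570.6 263.7] [71.3 26.7] ang 1.9 z 0.0483 tilt -0.049 2972
rack [573.2 155.2] [26.1 71.1] ang 89.4 z 0.0486 tilt -0.048 2264
rack [565.3 100.8] [54.6 25.5] ang 1.3 z 0.0488 tilt -0.025 1860
spacer [  0.4345  -0.3719   2.1562  62.8653  26.5869  26.7143 174.    ]
now [0.5704 0.1009 0.1565] [1.8e+02 1.0e-01 1.0e+00] q1,q6 [  10.  -170.9] t 36.0 open 0.0342
[-174.6  473.1  108.5] az -182.0
[-174.6  473.1  169.5] az -182.0
```

Emit:
play_rows(increments=[[[-174.5,473,60],[0,0,120],0.4],[[-174.5,473,60],[0,0,120],0.4],[[-174.5,473,60],[0,0,120],0.4],[[-174.5,473,60],[0,0,120],0.4],[[-174.5,473,60],[0,0,120],0.4],[[-174.5,473,60],[0,0,120],0.4],[[-174.5,473,60],[0,0,120],0.4],[[-174.5,473,60],[0,0,120],0.4],[[-174.5,473,60],[0,0,120],0.4],[[-174.5,473,60],[0,0,120],0.4],[[-174.5,473,60],[0,0,120],0.4],[[-174.5,473,60],[0,0,120],0.4],[[-174.5,473,60],[0,0,120],0.4],[[-174.5,473,60],[0,0,120],0.4],[[-174.5,473,60],[0,0,120],0.4]])

```text
time: 37.5
ee_pos: [0.4036, -0.3743, 0.0957]
tcp_rot: [179.8, 0.0, -119.2]
wrist_force: [0.1, 0.7, -0.3]
opening: 0.0513
grasp_force: 0.0
```

Emit:
play_rows(increments=[[[0,0,0],[0,0,58],0.4],[[0,0,0],[0,0,58],0.4],[[0,0,0],[0,0,58],0.4],[[0,0,0],[0,0,58],0.4],[[0,0,0],[0,0,58],0.4],[[0,0,0],[0,0,58],0.4],[[0,0,0],[0,0,58],0.4],[[0,0,0],[0,0,58],0.4],[[0,0,0],[0,0,58],0.4]])

```text
time: 38.4
ee_pos: [0.4041, -0.3746, 0.0967]
tcp_rot: [180.0, -0.0, -176.7]
wrist_force: [0.1, 0.5, 0.6]
opening: 0.0516
grasp_force: 0.0
```

```bash
python3 -c "
from h import *
e=ext('wrist'); im,d=camera('wrist'); s=spacers(e,im,d)[0]
pick(s[0],s[1],s[2],-.027)"
```

```text
spacer [ 4.31300e-01 -3.74200e-01  3.61300e+00  7.14453e+01  2.59073e+01
  2.83859e+01  2.98900e+03]
now [ 0.4042 -0.3747  0.0968] [ 180.    -0.  -176.7] q1,q6 [-42.8 -46.1] t 38.45 open 0.0513
[-0.  -1.3 48.8] az -360.4
[ -0.   -1.3 109.8] az -360.4
```

Emit:
play_rows(increments=[[[0,-1,45],[0,0,-0.3],0.4],[[0,-1,80],[0,0,-0.3],0.4],[[0,-1,102],[0,0,-0.3],0.4],[[0,-1,110],[0,0,-0.3],0.4],[[0,-1,110],[0,0,-0.3],0.4],[[0,-1,110],[0,0,-0.3],1],[[0,-1,110],[0,0,-0.3],1],[[0,-1,110],[0,0,-0.3],1],[[0,-1,110],[0,0,-0.3],1],[[0,-1,110],[0,0,-0.3],1]], grip_force=25)

```text
time: 39.45
ee_pos: [0.4052, -0.3766, -0.0111]
tcp_rot: [-179.9, 0.1, -176.7]
wrist_force: [-0.5, -0.3, 6.2]
opening: 0.0192
grasp_force: 28.0
```

Emit:
play_rows(increments=[[[0,0,0],[0,0,0],0.5],[[0,0,0],[0,0,0],0.5],[[-12,0,0],[0,0,0],0.5],[[-27,0,0],[0,0,0],0.5],[[-27,0,0],[0,0,0],0.5],[[-27,0,0],[0,0,0],1],[[-27,0,0],[0,0,0],1],[[-27,0,0],[0,0,0],1],[[-27,0,0],[0,0,0],1],[[-27,0,-20],[0,0,0],1],[[-27,0,-60],[0,0,0],1],[[-27,0,-110],[0,0,0],1],[[-27,0,-110],[0,0,0],1],[[-27,0,-110],[0,0,0],1]], grip_force=50)

```text
time: 40.85
ee_pos: [0.4318, -0.3749, 0.0985]
tcp_rot: [-179.9, 0.1, -176.7]
wrist_force: [0.3, -0.1, -1.1]
opening: 0.0251
grasp_force: 49.8
```

```bash
python3 -c "
from h import *
held()
way((.572,.0472,.140,181))"
```

```text
near end x 35.8
17 y [-9.6  9.8] z -38.6
20 y [-9.5  9.7] z -38.5
23 y [-9.5 10.1] z -38.5
26 y [-9.4 10. ] z -38.6
29 y [-9.8  9.9] z -38.6
32 y [-9.7  9.9] z -38.5
35 y [-8.9  9.4] z -36.8
now [ 0.4311 -0.3744  0.0969] [ 180.    -0.  -176.7] q1,q6 [-41.  -44.2] t 40.9 open 0.025
[-164.5  412.9   -1.1] az -357.7
```

Emit:
play_rows(increments=[[[-164.5,413,0],[0,0,-120],1],[[-164.5,413,0],[0,0,-120],1],[[-164.5,413,0],[0,0,-120],1],[[-164.5,413,0],[0,0,-120],1],[[-164.5,413,0],[0,0,-120],1],[[-164.5,413,0],[0,0,-120],1],[[-164.5,413,0],[0,0,-120],1],[[-164.5,413,0],[0,0,-120],1],[[-164.5,413,0],[0,0,-120],1],[[-164.5,413,0],[0,0,-120],1],[[-164.5,413,0],[0,0,-120],1],[[-164.5,413,0],[0,0,-120],1],[[-164.5,413,0],[0,0,-120],1],[[-164.5,413,0],[0,0,-120],1],[[-164.5,413,0],[0,0,-120],1]])

```text
time: 42.4
ee_pos: [0.5711, 0.0472, 0.0953]
tcp_rot: [179.8, 0.1, -56.6]
wrist_force: [0.6, 0.1, -0.5]
opening: 0.0249
grasp_force: 49.8
```

Emit:
play_rows(increments=[[[0,0,0],[0,0,-57.7],1],[[0,0,0],[0,0,-57.7],1],[[0,0,0],[0,0,-57.7],1],[[0,0,0],[0,0,-57.7],1],[[0,0,0],[0,0,-57.7],1],[[0,0,0],[0,0,-57.7],1],[[0,0,0],[0,0,-57.7],1],[[0,0,0],[0,0,-57.7],1],[[0,0,0],[0,0,-57.7],1]])

```text
time: 43.3
ee_pos: [0.5717, 0.0473, 0.0965]
tcp_rot: [180.0, 0.1, 0.6]
wrist_force: [0.3, 0.3, -1.0]
opening: 0.0251
grasp_force: 49.8
```

```bash
python3 -c "
from h import *
way((.572,.0472,.0495,1))"
```

```text
now [0.5717 0.0473 0.0965] [1.8e+02 1.0e-01 6.0e-01] q1,q6 [   4.7 -175.9] t 43.3 open 0.0251
[ 0.3  0.1 89. ] az -0.4
```

Emit:
play_rows(increments=[[[0,0,40],[0,0,0],1],[[0,0,65],[0,0,0],1],[[0,0,80],[0,0,0],1],[[0,0,87],[0,0,0],1],[[0,0,89],[0,0,0],1],[[0,0,90],[0,0,0],1],[[0,0,90],[0,0,0],1]])

```text
time: 44.0
ee_pos: [0.5729, 0.0474, 0.0085]
tcp_rot: [-180.0, -0.1, 0.9]
wrist_force: [-0.5, -0.2, 2.6]
opening: 0.0247
grasp_force: 52.3
```

Emit:
play_rows(increments=[[[0,0,0],[0,0,0],0.66],[[0,0,0],[0,0,0],0.66],[[0,0,0],[0,0,0],0.66],[[0,0,-12],[0,0,0],0.66],[[0,0,-50],[0,0,0],0.66],[[0,0,-100],[0,0,0],0.66],[[0,0,-150],[0,0,0],0.66],[[0,0,-150],[0,0,0],0.65],[[0,0,-150],[0,0,0],0.65]])

```text
time: 44.9
ee_pos: [0.5728, 0.0474, 0.1593]
tcp_rot: [-180.0, -0.2, 1.0]
wrist_force: [0.9, -0.7, -1.0]
opening: 0.03
grasp_force: 0.0
```

```bash
python3 -c "
from h import *
way((.52,.155,.28,91))"
```

```text
now [0.5728 0.0474 0.1593] [-180.    -0.2    1. ] q1,q6 [   4.7 -176.2] t 44.9 open 0.03
[ -51.  -108.5  -78.7] az -90.0
```

Emit:
play_rows(increments=[[[8,-108,-81],[0,0,0],0.65],[[8,-108,-81],[0,0,0],0.65],[[8,-108,-81],[0,0,0],0.65],[[8,-108,-81],[0,0,0],0.65],[[8,-108,-81],[0,0,0],0.65]])

```text
time: 45.4
ee_pos: [0.578, 0.1558, 0.237]
tcp_rot: [180.0, 0.1, 1.0]
wrist_force: [-0.7, -0.5, -0.5]
opening: 0.0299
grasp_force: 0.0
```

```bash
cat >> h.py <<'E'
def rack(name):
    "height slope of the plain part of each bar in the rack (floor-levelled)"
    e=ext('wrist'); im,d=camera('wrist'); P=cloud(e,d); save(name,np.clip(im.astype(float)*1.6,0,255).astype(np.uint8))
    for y0 in (.0472,.101,.155,.2092,.2635):
        m=(np.abs(P[...,1]-y0)<.009)&(P[...,2]>.035)&(P[...,2]<.06)&(P[...,0]>.53)&(P[...,0]<.612)&(im.max(2)<80); Q=P[m]
        lo,hi=np.percentile(Q[:,0],[.5,99.5]); a=Q[(Q[:,0]>lo+.003)&(Q[:,0]<lo+.046)]; b=Q[Q[:,0]>lo+.056]
        print(y0,'x',lo.round(4),hi.round(4),'mid',((lo+hi)/2).round(4),'z plain',np.median(a[:,2]).round(4),'z step',np.median(b[:,2]).round(4),'slope',np.polyfit(a[:,0],a[:,2],1)[0].round(3),len(Q))
E
python3 -c "
from h import *
rack('w6')
way((.4683,.1526,.140,-89),(.4683,.1526,.050,-89))"
```

```text
0.0472 x 0.5391 0.6097 mid 0.5744 z plain 0.0489 z step 0.0458 slope -0.002 1161
0.101 x 0.5353 0.61 mid 0.5726 z plain 0.0489 z step 0.0458 slope -0.003 1184
0.155 x 0.5381 0.6098 mid 0.5739 z plain 0.0489 z step 0.0457 slope -0.003 1174
0.2092 x 0.5373 0.6088 mid 0.573 z plain 0.0489 z step 0.0457 slope -0.001 1183
0.2635 x 0.5361 0.6071 mid 0.5716 z plain 0.0488 z step 0.0456 slope -0.002 1220
now [0.5779 0.1551 0.2366] [1.799e+02 1.000e-01 1.000e+00] q1,q6 [  15.  -165.9] t 45.45 open 0.0298
[-109.6    0.6  138.6] az 90.0
[-109.6    0.6  228.6] az 90.0
```

View pics/w6.png

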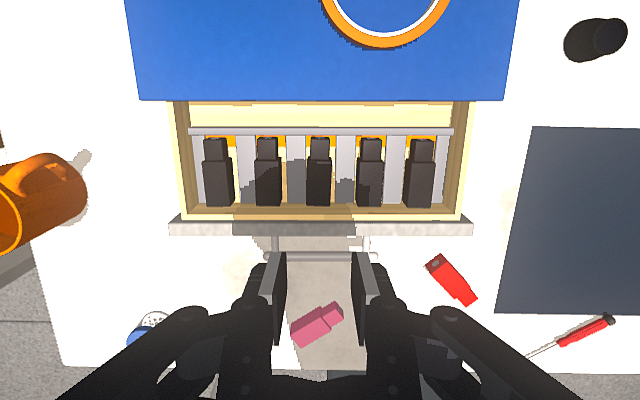

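All five bars lie level: plain top at 48.9 mm, stepped rear 3 mm lower, slope about zero. The handle bar is visible at row 255, columns 262–375. Next I go to the handle.

Emit:
play_rows(increments=[[[-109.5,0.5,100],[0,0,90],0.65],[[-109.5,0.5,100],[0,0,90],0.65],[[-109.5,0.5,100],[0,0,90],0.65],[[-109.5,0.5,100],[0,0,90],0.65],[[-109.5,0.5,100],[0,0,90],0.65],[[-109.5,0.5,100],[0,0,90],0.65],[[-109.5,0.5,100],[0,0,90],0.65],[[-109.5,0.5,100],[0,0,90],0.65],[[-109.5,0.5,100],[0,0,90],0.65],[[-109.5,0.5,100],[0,0,90],0.65],[[-109.5,0.5,100],[0,0,90],0.65],[[-109.5,0.5,140],[0,0,90],0.65],[[-109.5,0.5,140],[0,0,90],0.65]])

```text
time: 46.75
ee_pos: [0.4657, 0.151, 0.0928]
tcp_rot: [179.5, -0.2, -89.1]
wrist_force: [-1.0, -0.4, -0.0]
opening: 0.0298
grasp_force: 0.0
```

Run:
```python
from h import *
e=ext('wrist'); im,d=camera('wrist'); P=cloud(e,d)
m=(np.abs(P[...,2]-.0525)<.005)&(P[...,0]>.44)&(P[...,0]<.485)&(P[...,1]>.08)&(P[...,1]<.14)
print('bar x',np.median(P[m][:,0]),np.percentile(P[m][:,0],[2,98]),'n',m.sum()); way((.4683,.1526,.052,-89))
```

```text
bar x 0.4788840651528857 [0.47403013 0.48441143] n 1573
now [0.4666 0.1515 0.0954] [ 1.797e+02 -1.000e-01 -8.910e+01] q1,q6 [ 18.  -72.9] t 46.8 open 0.0297
[-1.1 -1.7 85.4] az -0.1
```

Run:
```python
from h import *
z=np.load('pics/w3.npz'); c=calibration('wrist'); H=np.array(c['hand_eye']); Rt=R.from_euler('xyz',z['r'],degrees=True).as_matrix()
e=(c,Rt@H[:3,:3],Rt@H[:3,3]+z['p']); print('w3 bar',onz(e,[(470,124),(520,123),(570,121)],.0525).round(4).tolist())
e=ext('wrist'); im,d=camera('wrist'); save('w7',np.clip(im.astype(float)*1.6,0,255).astype(np.uint8)); way((.4683,.1526,.052,-89))
e=ext('top'); im,d=camera('top');
```

```text
w3 bar [[0.4741, 0.0989, 0.0525], [0.4733, 0.1484, 0.0525], [0.4715, 0.1976, 0.0525]]
now [0.4677 0.152  0.0975] [ 1.798e+02 -1.000e-01 -8.910e+01] q1,q6 [ 18.  -72.9] t 46.85 open 0.0302
[-0.6 -0.6 87.5] az -0.1
```

View pics/w7.png

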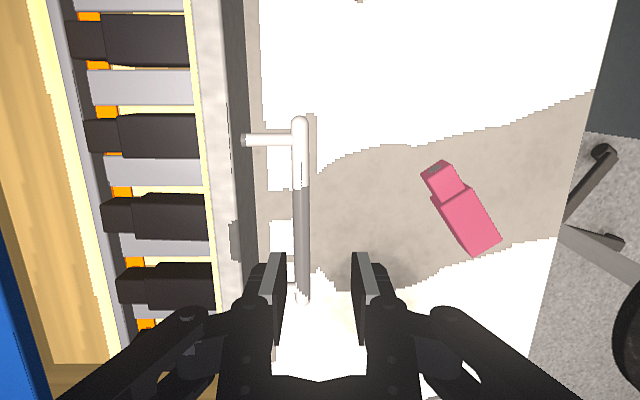

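The bar sits at column 301 and the fingers' middle at 319, so it is about 10 mm further in than the fingers: the drawer has crept in a little. I'll shift 10 mm, pinch and push.

Emit:
play_rows(increments=[[[-1,-10,0],[0,0,0],0.65],[[-1,-10,40],[0,0,0],0.65],[[-1,-10,65],[0,0,0],0.65],[[-1,-10,80],[0,0,0],0.65],[[-1,-10,87],[0,0,0],0.65],[[-1,-10,87],[0,0,0],0.65],[[-1,-10,87],[0,0,0],1],[[-1,-10,87],[0,0,0],1],[[-1,-10,87],[0,0,0],1],[[-1,-10,87],[0,0,0],1]], grip_force=25)

```text
time: 47.9
ee_pos: [0.4797, 0.1546, 0.0126]
tcp_rot: [-179.9, 0.0, -89.0]
wrist_force: [-0.7, -0.4, 5.8]
opening: 0.0099
grasp_force: 24.5
```

Emit:
play_rows(increments=[[[0,-4,0],[0,0,0],1],[[0,-11,0],[0,0,0],1],[[0,-20,0],[0,0,0],1],[[0,-29,0],[0,0,0],1],[[0,-38,0],[0,0,0],1],[[0,-47,0],[0,0,0],1],[[0,-56,0],[0,0,0],1],[[0,-65,0],[0,0,0],1],[[0,-74,0],[0,0,0],1],[[0,-83,0],[0,0,0],1],[[0,-92,0],[0,0,0],1],[[0,-100,0],[0,0,0],1],[[0,-107,0],[0,0,0],1],[[0,-112,0],[0,0,0],1],[[0,-115,0],[0,0,0],1],[[0,-116,0],[0,0,0],1]])

```text
time: 49.5
ee_pos: [0.5958, 0.1565, 0.0126]
tcp_rot: [-179.9, 0.0, -89.0]
wrist_force: [-1.8, -0.6, 6.1]
opening: 0.0098
grasp_force: 24.7
```

Emit:
play_rows(increments=[[[0,-1.5,0],[0,0,0],1],[[0,-3,0],[0,0,0],1],[[0,-3,0],[0,0,0],1],[[0,-3,0],[0,0,0],1]])

```text
time: 49.9
ee_pos: [0.5974, 0.1566, 0.0126]
tcp_rot: [180.0, 0.0, -89.0]
wrist_force: [-6.7, 0.2, 9.9]
opening: 0.0101
grasp_force: 25.1
```

Emit:
play_rows(increments=[[[0,0,0],[0,0,0],0.65],[[0,0,0],[0,0,0],0.65],[[0,0,0],[0,0,0],0.65],[[0,0,0],[0,0,0],0.65],[[0,0,-25],[0,0,0],0.65],[[0,0,-65],[0,0,0],0.65],[[0,0,-115],[0,0,0],0.65],[[0,60,-165],[0,0,0],0.65],[[0,100,-215],[0,0,0],0.65],[[0,100,-230],[0,0,0],0.65],[[0,100,-230],[0,0,0],0.65]])

```text
time: 51.0
ee_pos: [0.497, 0.155, 0.2479]
tcp_rot: [-179.5, 0.1, -89.0]
wrist_force: [-0.2, -0.5, -0.0]
opening: 0.0299
grasp_force: 0.0
```

Run:
```python
from h import *
e=ext('wrist'); im,d=camera('wrist'); save('w8',np.clip(im.astype(float)*1.6,0,255).astype(np.uint8)); P=cloud(e,d)
m=(np.abs(P[...,2]-.0525)<.006)&(P[...,0]>.57)&(P[...,0]<.615)&(P[...,1]>.10)&(P[...,1]<.2); print('bar x',np.median(P[m][:,0]),m.sum())
im,d=camera('top'); e=ext('top'); im0=np.load('pics/top0.npz')['im']
print('handle/cab diff vs start',np.abs(im[85:190,205:335].astype(int)-im0[85:190,205:335]).mean(), 'mat bars left'); spacers(e,im,d)
save('t3',np.vstack([cv2.resize(np.clip(k[80:270,180:470].astype(float)*1.6,0,255).astype(np.uint8),None,fx=1.5,fy=1.5) for k in (im0,im)]))
```

```text
bar x 0.5971345736377762 1069
handle/cab diff vs start 11.45008547008547 mat bars left
```

View pics/t3.png

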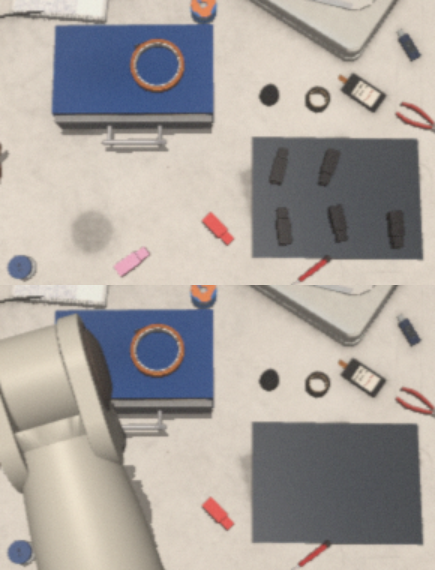

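The lower half is the current view: the mat is empty, the handle is back at x = 0.597 m (0.598 at the start), and the bystanders are where they were. Handing in.

```bash
python3 -c "
from h import *
print(workorder.job_done())"
```

```text
the job is handed in; nothing more can be done
None
```

I handed the job in at about 51 s: all five spacers lay level in their own slots with the stepped ends to the back (checked just before shutting), and the drawer is shut to within about 1 mm by camera. On one spacer the feel was unclear (23.9 mm), so I told its stepped end from the wrist camera.

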